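# Load the hanging test cassette into the bench tester so its part-present pin stays pressed

### The job

Take the grey test cassette by its carrying loop, lift it up and off the two hooks of its rack, and load it into the nest of the blue bench tester: push its end against the sprung brass part-present pin, then bring its other end down behind the yellow sill, so that once you let go it lies flat on the nest floor, trapped between pin and sill, with the pin held in. The nest may be clamped a little off to either side, so feel for the stop instead of trusting a position; do not ram it, and leave the bin, pliers and meter where they are.

Things in the scene. Friction and masses are not known exactly. Their poses are not given: they have to be found in the camera images.
- cassette: Light grey module housing, 40 (x) by 120 (y) by 44 mm high, about 0.4 kg, black carrying loop on top, alike at both ends (either end may go to the pin). Origin: centre of its underside; z up, y along its length. Starts hanging by the loop on the rack's two hooks, underside 60 mm above the table.
- cassette_bar (a point): Centre of the loop's grip bar, 82 mm above the cassette's underside, axes as the cassette's. The bar runs along y: 114 mm long, 16 mm wide (x), 14 mm tall. Loop legs at y = +-52 mm. Below the bar the loop is open for 31 mm, down to the housing.
- rack: Fixed steel stand, nothing higher than 145 mm. Origin on the table, about under the hanging cassette; z up. Base plate 12 mm high, x -20 to +100 mm, y +-60 mm. The cassette must rise 10 to 23 mm (more, and its housing meets the hooks from below), then leave along the rack's -x by at least 50 mm before going higher.
- rack_hooks (a point): Point between the two hooks, on the level of their tops, 135 mm above the rack's origin, axes as the rack's. The hooks, 8 mm thick, at y = +-36 mm, run through the loop under the bar, from posts at x = +75 mm to x = -18 mm, where they end in tips turned up 10 mm. Between them the bar is free to grip.
- fixture: Bench tester, fixed: blue base 110 (x) by 210 (y) by 20 mm. Origin: centre of its underside; z up. It carries the aluminium nest for the cassette, lengthwise along y, which is clamped anywhere from -8 to +8 mm along y off its middle position. That offset is not reported (it can be seen or felt) and stays put during the work.
- nest_mid (a point): Fixed to the base: centre of the nest floor for a nest in middle position, 26 mm above the base's underside, axes as the base's. Guide walls, flared on top, up to 19 mm above the floor, inner faces x = +-23 mm, y -50 to +50 mm. Yellow sill across the -y end: inner face y = -60 mm, 12 mm thick, 10 mm high. Black stop block at +y: face y = +63.5 mm, 50 mm wide, 42 mm high.
- pin_mid (a point): Fixed to the base: tip of the free brass pin for a nest in middle position: y = +51 mm, 34 mm above the nest floor. Pin 10 mm thick, round nose, comes out of the stop block towards -y; sprung, 1 N at first to 4.6 N fully in, flush with the block. The cassette clears the sill only with the pin 9 to 12.5 mm in; released, it is pushed back to the sill and holds the pin 9 mm in.
- pin (a joint): Reading of the part-present pin, m: 0 free, 0.0125 fully pushed in (towards the fixture's +y).
- bin: Blue open parts bin, 100 by 170 by 60 mm, a bystander. Origin: centre of its underside.
- pliers: Red and blue handled pliers lying flat, about 140 mm long, 16 mm high, a bystander. Origin: at the pivot, on the table; x towards the jaws.
- meter: Yellow hand multimeter lying flat, 150 (x) by 75 by 34 mm, a bystander. Origin: centre of its underside.
Mind the look-alikes: they are no part of the job. There is more than one size of the cassette; the job needs the larger. There is more than one size of the fixture; the job needs the smaller.

How it is judged:
By the outcome, as a careful person would: the job done as asked, in the order asked, and still so for the second after the job is handed in, with the robot touching nothing.
It also fails if it takes over 48 s, if anything falls off the work surface, if the arm or the gripper's body presses on something with over 40 N, if the wrist force passes 120 N, or if a joint passes its speed limit or range.

### The arm

A 7-joint arm with a two-finger parallel gripper is mounted at the origin on the work surface. World frame = base frame: x ahead of the robot, y to its left, z up, the work surface at z = 0. Lengths are in m, angles in rad, forces in N, time in s.
With the tool pointing down it reaches from about 0.4 to 0.9 m from the base axis. Payload 5.5 kg.
Tool frame: the origin (TCP) lies midway between the tips of the shut fingers; the grasp point (between the pads) lies 19 mm behind it (env.pinch_z is the distance from the TCP to the grasp point, in m); z points along the fingers, y is the direction in which the jaws open and shut (so a half turn about z gives the same grasp; the last joint's range is limited). The gripper opens to 85 mm and grips with 20 to 120 N. Pads are 22 mm wide; open, the fingers measure 114 mm over their backs; the gripper's body (76 mm by 85 mm) begins 54 mm behind the grasp point. The pads swing forward as they close: fully open they stand 13 mm farther back than shut.
Start: joints at [1.393, 0.501, -0.427, 1.55, 0.221, 1.138, -0.21], TCP at [0.277, -0.588, 0.231] pointing down, gripper open.
Joint ranges: [-2.88, 2.88], [-0.31, 2.03], [-1.54, 1.56], [0.2, 2.42], [-1.41, 4.55], [0.19, 2.02], [-2.57, 2.57]. Speed limits (rad/s): [2.57, 2.57, 3.14, 3.14, 3.14, 3.14, 3.14].

### API

Orientations are given as a unit quaternion [x, y, z, w].
In Python, from plant import env gives the robot as it stands. The module is installed in compiled form; this text tells all that it offers.
- The arm moves only by the tool servo_tool, never from a script. Its argument "increments" is a list of rows, each a list of 7 numbers: the shift along the tool's x, y, z as a fraction of full scale, then the turn, a rotation vector about the tool's x, y, z as a fraction of full scale, then the closure, from -1 (fully open) to 1 (shut). A call has 1 to 8 rows; each row is the pose to reach, as a shift and turn from the pose commanded when the call began, along the tool's axes at that moment, turning the shorter way round; what a row does not reach only later rows make up. Full scale, the value 1, is 20 cm for a shift and 180 degrees for a turn. A row lasts 1/12 s, in which the tool goes at most 41.7 mm and 7.16 degrees, less where a joint would pass 70% of its speed; a pose out of reach is approached as far as the arm can. A call with a number of a shift or a turn outside -1 to 1 is refused whole. A call with a gripper value outside its range is refused whole. The fingers move at their own pace and stop on an object; "newtons" is the grip in N (left out, the last holds). Time passes only in rows, so rows that repeat a pose let the fingers close. It gives the time, the measured TCP pose, the force and the opening at its end, in the units of the state.
- env.state(): the state, without advancing time (a new reading comes with each control period).
- env.grab_frame(name): name is "scene" or "side" or "wrist"; returns a dict with "image" (384x512x3 uint8, red, green, blue), "z_map" (384x512 float32, m along the optical axis (not along the pixel's ray), 0 where there is no reading), "intrinsics" (3x3 intrinsics, pixels), "pose" (4x4, takes a point from camera to world coordinates). Camera axes: x right, y down, z forward; pixel columns grow to the right and rows downward; lengths in m; the calibration is good to about 2 mm. A picture is of the moment at which its call begins.
- env.finish_job(): hands the job in, once; it reports no verdict.
The state is a dict: "time_s": time; "joint_positions": joint angles; "joint_velocities": joint speeds; "effort": joint torques, N m; "tool_pos": TCP position; "tcp_rot": TCP orientation; "force": force on the tool from outside, world axes, zero at the start; "torque": the same for the moment, N m; "gripper_width": finger opening in m.
Only numpy, scipy, OpenCV 4.12 (cv2) and the standard library are available. Lean on these libraries where they do the work, as an engineer would, in place of code of your own. Each camera call takes 0.05 s, during which the arm holds its last target.

## Working session

There is one attempt and no reset: what is moved stays moved. The work goes in short steps, Python scripts to look and compute and a tool call to move; the robot and the scene stay as the last step left them, time stands still between calls to the robot, and variables do not carry over. Pictures are saved under pics/ and viewed, and the job is handed in when it is done.

Besides the shell and the picture viewer there is one more tool, called after "Call:" in YAML: its name, and indented under it one key for each argument. servo_tool: Moves the arm, as the interface text tells. Shift numbers are shares of 20 cm and turn numbers shares of 180 degrees, none past 1 either way. Its arguments: {"type":"object","properties":{"increments":{"type":"array"},"newtons":{"type":"number"}},"required":["increments"]}

```bash
mkdir -p pics; ls
cat > h.py <<'E'
from plant import env
import numpy as np, cv2, pickle
def snap(n,tag):
    f=env.grab_frame(n); pickle.dump(f,open(f'{tag}.pkl','wb'))
    cv2.imwrite(f'pics/{tag}.png',f['image'][:,:,::-1]); return f
def load(tag): return pickle.load(open(f'{tag}.pkl','rb'))
def pt(f,u,v):
    z=float(f['z_map'][int(v),int(u)]); K=f['intrinsics']
    p=np.array([(u-K[0,2])/K[0,0]*z,(v-K[1,2])/K[1,1]*z,z,1]); return (f['pose']@p)[:3]
def crop(tag,x0,y0,x1,y1,s,out):
    f=load(tag); im=f['image'][y0:y1,x0:x1,::-1]
    cv2.imwrite(f'pics/{out}.png',cv2.resize(im,None,fx=s,fy=s,interpolation=cv2.INTER_CUBIC))
E
python3 - <<'E'
from h import *
for n in ['scene','side','wrist']:
    f=snap(n,n+'0'); print(n,f['intrinsics'],f['pose'].round(3))
print(env.state(),env.pinch_z)
E
```

```text
pics
scene [[449.39320532   0.         260.99670897]
 [  0.         449.39320532 190.53314116]
 [  0.           0.           1.        ]] [[ 0.23   0.582 -0.78   1.434]
 [ 0.973 -0.145  0.178 -0.127]
 [-0.009 -0.8   -0.6    0.771]
 [ 0.     0.     0.     1.   ]]
side [[385.55325322   0.         257.1035072 ]
 [  0.         385.55325322 190.3691693 ]
 [  0.           0.           1.        ]] [[ 0.999 -0.014  0.034  0.496]
 [-0.032 -0.772  0.635 -0.709]
 [ 0.017 -0.635 -0.772  1.049]
 [ 0.     0.     0.     1.   ]]
wrist [[267.57393582   0.         251.78102997]
 [  0.         267.57393582 189.72807126]
 [  0.           0.           1.        ]] [[ 0.428 -0.859 -0.282  0.35 ]
 [-0.904 -0.406 -0.133 -0.555]
 [-0.     0.311 -0.95   0.373]
 [ 0.     0.     0.     1.   ]]
{'time_s': 0.15, 'joint_positions': array([ 1.39322692,  0.50164633, -0.42679163,  1.5511867 ,  0.22080606,
        1.1383028 , -0.21027576]), 'joint_velocities': array([ 0.00039888, -0.00193766,  0.0007619 , -0.00172551, -0.0008239 ,
       -0.00067492,  0.00098875]), 'effort': array([-7.10582652e-03, -5.70032966e+01, -5.82571104e+00, -2.81278861e+01,
        1.05535993e-02,  7.97694811e-03, -1.71432481e-05]), 'tool_pos': array([ 0.27703725, -0.58742543,  0.2304953 ]), 'tcp_rot': array([ 9.75809915e-01,  2.18619413e-01, -1.45253728e-04, -7.34934488e-04]), 'force': array([-0.75989611, -0.14152425, -0.48217106]), 'torque': array([-0.0152737 ,  0.0162384 , -0.05336727]), 'gripper_width': 0.08547563401903381} 0.0187
```

View pics/scene0.png

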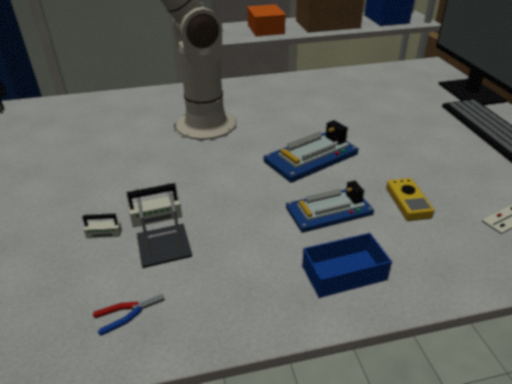

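View pics/side0.png

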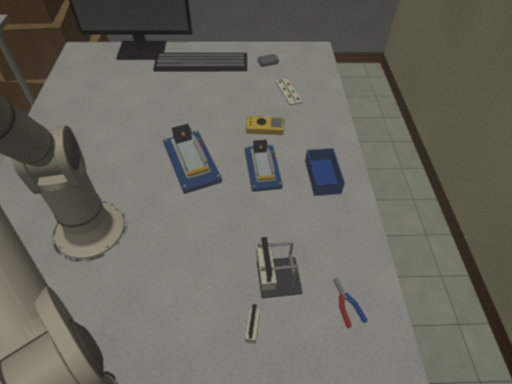

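View pics/wrist0.png

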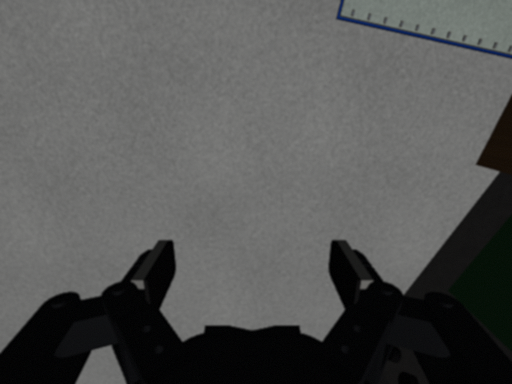

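The cassette hangs on the rack at scene px (155,200), and a smaller one lies at (100,225). There are two testers: a larger one at (312,155) and a smaller one at (330,205). I want the hanging cassette and the smaller tester, so I'll enlarge both and measure.

Run:
```python
from h import *
crop('scene0',70,170,220,280,5,'c1'); crop('scene0',260,110,400,240,5,'c2'); crop('side0',230,225,320,345,5,'c3'); crop('side0',220,120,310,200,6,'c4')
```

```text
(no output)
```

View pics/c1.png

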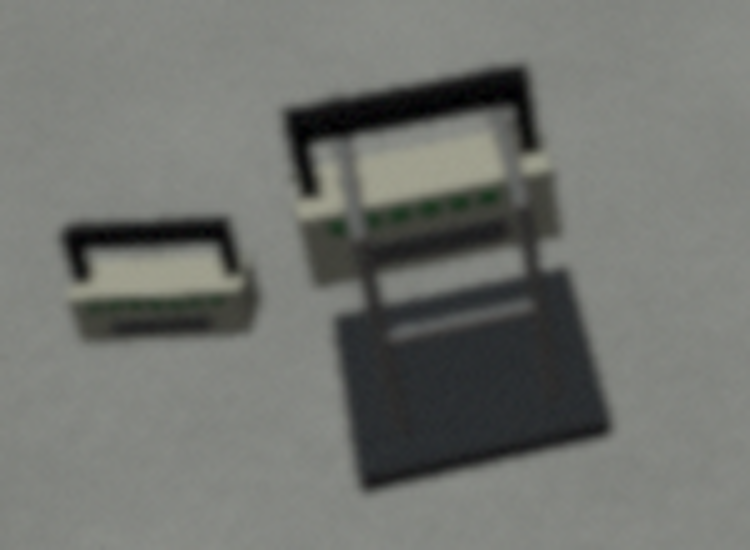

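View pics/c2.png

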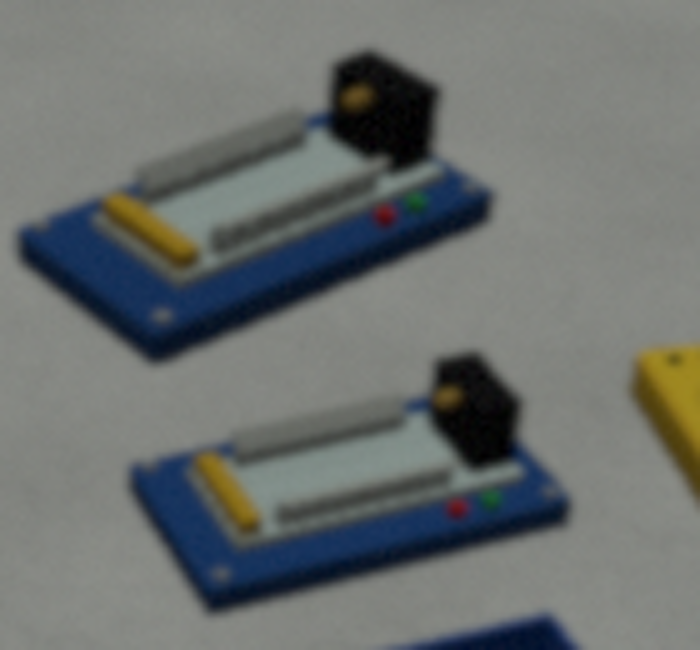

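View pics/c3.png

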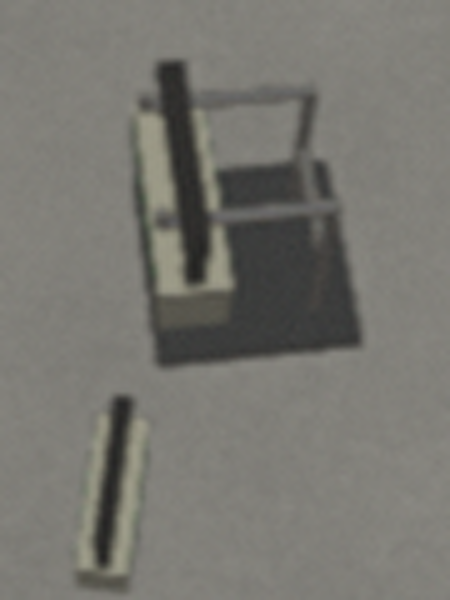

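View pics/c4.png

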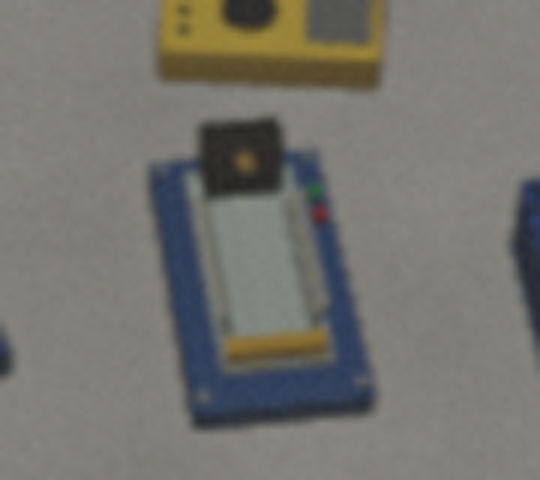

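```bash
cat >> h.py <<'E'
def cloud(f):
    z=f['z_map'].astype(float);K=f['intrinsics'];v,u=np.mgrid[0:384,0:512]
    p=np.stack([(u-K[0,2])/K[0,0]*z,(v-K[1,2])/K[1,1]*z,z,np.ones_like(z)],-1)
    return (p@f['pose'].T)[...,:3]
def rect(P):
    (c,s,a)=cv2.minAreaRect((P[:,:2]*1000).astype(np.float32)); return np.round(c,1),np.round(s,1),round(a,2)
E
python3 - <<'E'
from h import *
for n in ['scene0','side0']:
    f=load(n);C=cloud(f);im=f['image'].astype(int)
    if n=='scene0': r=dict(cas=(125,180,183,235),fix=(280,178,376,232),big=(262,115,360,180),base=(135,222,193,268))
    else: r=dict(cas=(250,232,282,296),fix=(243,138,284,192),big=(160,120,222,192),base=(255,250,305,298))
    for k,(a,b,c,d) in r.items():
        P=C[b:d,a:c].reshape(-1,3); I=im[b:d,a:c].reshape(-1,3)
        h=P[:,2]
        if k=='cas':
            m=(h>.13)&(h<.165)&(I.sum(1)<120); print(n,'bar',m.sum(),rect(P[m]),np.percentile(h[m],[5,50,95]).round(4), P[m].mean(0).round(4))
            m=(h>.09)&(h<.112)&(I.sum(1)>250); print(n,'top',m.sum(),rect(P[m]),np.median(h[m]))
        elif k=='base':
            m=(h>.006)&(h<.02)&(I.sum(1)<170); print(n,'rackbase',m.sum(),rect(P[m]),np.median(h[m]))
        else:
            blue=(I[:,2]>I[:,0]*1.8)&(h>.012)&(h<.03); print(n,k,'blue',blue.sum(),rect(P[blue]),np.median(h[blue]))
            yl=(I[:,0]>I[:,2]*2)&(h>.026)&(h<.045)&(I[:,0]>90); print('  yellow',yl.sum(),rect(P[yl]),np.median(h[yl]))
            yl=(I.sum(1)<110)&(h>.045)&(h<.1); print('  block',yl.sum(),rect(P[yl]),np.percentile(h[yl],[50,95]))
            yl=(I[:,0]>I[:,2]*1.6)&(h>.05)&(h<.08); print('  pin',yl.sum(),P[yl].mean(0).round(4))
E
```

```text
scene0 bar 290 (array([ 557. , -189.1]), array([ 16.9, 107.1]), 4.48) [0.1375 0.1459 0.1497] [ 0.5597 -0.1893  0.1449]
scene0 top 445 (array([ 583.2, -188.5]), array([103.4, 119.3]), 4.39) 0.10331033105314191
scene0 fix blue 804 (array([515.8, 248.4]), array([220.9, 208.3]), 5.95) 0.01910645842700548
  yellow 64 (array([575.1, 184.5]), array([63. , 11.3]), 7.47) 0.035709013646292254
  block 172 (array([564.8, 321.2]), array([43.7, 31.1]), 8.91) [0.06531353 0.06910821]
  pin 37 [0.5649 0.3126 0.0621]
scene0 big blue 980 (array([310.2, 290. ]), array([140.8, 270.5]), 20.77) 0.024545692149376297
  yellow 25 (array([347.6, 275.4]), array([169.8,  61.3]), 76.85) 0.04450923305554033
  block 285 (array([275.3, 376.2]), array([64.5, 44. ]), 25.53) [0.07416231 0.08935857]
  pin 41 [0.2836 0.3634 0.069 ]
scene0 rackbase 1286 (array([ 598.1, -182.4]), array([119.8, 113.3]), 4.79) 0.011469829106078189
side0 bar 5 (array([ 557.7, -247.8]), array([5.2, 1.9]), 25.73) [0.1319 0.1417 0.1462] [ 0.5579 -0.2476  0.1397]
side0 top 326 (array([ 554.3, -193.5]), array([ 41.9, 116.6]), 4.69) 0.1044781205641
[... 171 characters left out ...]
946759611599Traceback (most recent call last):
  File "<stdin>", line 17, in <module>
    return _quantile_unchecked(
        a, q, axis, out, overwrite_input, method, keepdims, weights)
    return _ureduce(a,
                    func=_quantile_ureduce_func,
    ...<5 lines>...
                    overwrite_input=overwrite_input,
                    method=method)
    r = func(a, **kwargs)
    result = _quantile(arr,
                       quantiles=q,
    ...<2 lines>...
                       out=out,
                       weights=wgt)
    slices_having_nans = np.isnan(arr[-1, ...])
                                  ~~~^^^^^^^^^
IndexError: index -1 is out of bounds for axis 0 with size 0
```

Call:
servo_tool:
  increments:
    - [1, -1, -0.05, 0, 0, -0.3, -1]
    - [1, -1, -0.05, 0, 0, -0.3, -1]
    - [1, -1, -0.05, 0, 0, -0.3, -1]
    - [1, -1, -0.05, 0, 0, -0.3, -1]
    - [1, -1, -0.05, 0, 0, -0.3, -1]
    - [1, -1, -0.05, 0, 0, -0.3, -1]
    - [1, -1, -0.05, 0, 0, -0.3, -1]
    - [1, -1, -0.05, 0, 0, -0.3, -1]

```text
time_s: 0.82
tool_pos: [0.376, -0.3138, 0.2418]
tcp_rot: [0.765, 0.644, 0.001, -0.0]
force: [0.8, 0.7, -0.3]
gripper_width: 0.0856
```

```bash
cat >> h.py <<'E'
from scipy.spatial.transform import Rotation as R
def goal(p,psi,verbose=True):
    s=env.state(); Rt=R.from_quat(s['tcp_rot'])
    c,sn=np.cos(np.radians(psi)),np.sin(np.radians(psi))
    G=R.from_matrix(np.array([[c,sn,0],[sn,-c,0],[0,0,-1]]))
    d=Rt.inv().apply(np.array(p)-s['tool_pos'])/0.2
    r=(Rt.inv()*G).as_rotvec()/np.pi
    x=Rt.as_matrix()[:,0]
    print('t',round(s['time_s'],2),'tcp',s['tool_pos'].round(4),'psi',np.degrees(np.arctan2(x[1],x[0])).round(2),'F',s['force'].round(1),'w',round(s['gripper_width'],4)); print('inc',d.round(4),r.round(4),'rows',np.linalg.norm(d)*200/41.7, np.linalg.norm(r)*180/7.16)
E
python3 -c "
from h import *
goal([.565,.17,.25],97)"
```

```text
t 0.82 tcp [ 0.376  -0.3138  0.2418] psi 80.22 F [ 0.8  0.7 -0.3] w 0.0856
inc [ 2.5446  0.5201 -0.0364] [ 0.0002 -0.0005 -0.0932] rows 12.457649564408701 2.344029301987605
```

Call:
servo_tool:
  increments:
    - [1, 0.3, -0.04, 0, 0, -0.09, -1]
    - [1, 0.3, -0.04, 0, 0, -0.09, -1]
    - [1, 0.3, -0.04, 0, 0, -0.09, -1]
    - [1, 0.3, -0.04, 0, 0, -0.09, -1]
    - [1, 0.3, -0.04, 0, 0, -0.09, -1]

```text
time_s: 1.23
tool_pos: [0.4691, -0.1353, 0.2494]
tcp_rot: [0.673, 0.74, -0.0, 0.0]
force: [1.0, -1.4, -0.1]
gripper_width: 0.0855
```

```bash
python3 -c "
from h import *
goal([.565,.17,.25],97)"
```

```text
t 1.23 tcp [ 0.4691 -0.1353  0.2494] psi 95.42 F [ 1.  -1.4 -0.1] w 0.0855
inc [ 1.4745  0.6215 -0.0037] [-0.      0.0002 -0.0088] rows 7.674487702241665 0.22094092192553189
```

Call:
servo_tool:
  increments:
    - [1, 0.4, 0, 0, 0, 0, -1]
    - [1, 0.4, 0, 0, 0, 0, -1]
    - [1, 0.4, 0, 0, 0, 0, -1]
    - [1, 0.4, 0, 0, 0, 0, -1]
    - [1, 0.4, 0, 0, 0, 0, -1]
    - [1, 0.4, 0, 0, 0, 0, -1]

```text
time_s: 1.73
tool_pos: [0.5298, 0.0791, 0.2501]
tcp_rot: [0.669, 0.743, 0.003, -0.001]
force: [0.6, 1.4, 1.2]
gripper_width: 0.0853
```

Call:
servo_tool:
  increments:
    - [0.2, 0.1, 0, 0, 0, 0, -1]
    - [0.4, 0.2, 0, 0, 0, 0, -1]
    - [0.4, 0.2, 0, 0, 0, 0, -1]
    - [0.4, 0.2, 0, 0, 0, 0, -1]

```text
time_s: 2.07
tool_pos: [0.5612, 0.1579, 0.2493]
tcp_rot: [0.67, 0.742, 0.001, -0.001]
force: [0.0, -0.3, -0.6]
gripper_width: 0.0854
```

```bash
python3 -c "
from h import *
goal([.565,.17,.25],97)
snap('wrist','w1')
crop('w1',0,0,512,384,1.5,'w1b')"
```

```text
t 2.07 tcp [0.5612 0.1579 0.2493] psi 95.84 F [ 0.  -0.3 -0.6] w 0.0854
inc [ 0.058   0.0249 -0.0036] [ 0.     -0.0009 -0.0064] rows 0.30330746825927896 0.16356093826703513
```

View pics/w1b.png

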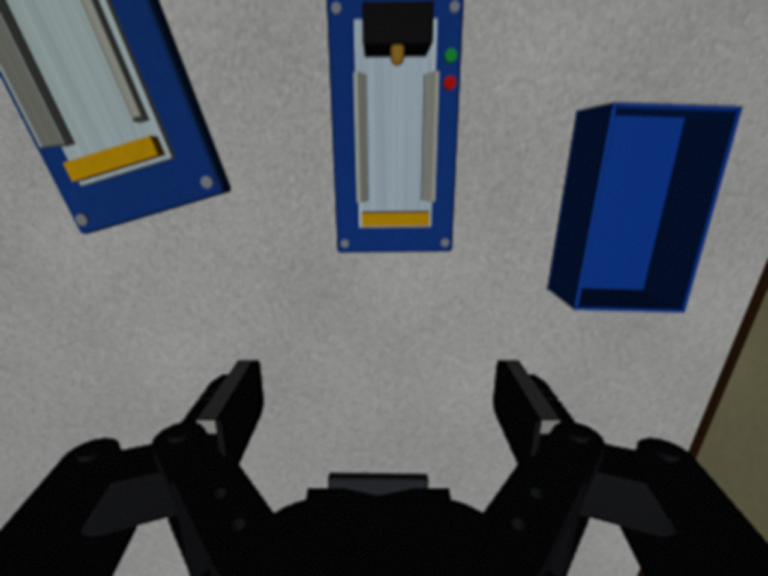

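The wrist view shows the smaller tester. The sill is at about (264,146) in original pixels, the pin at (265,37), the stop block at (265,20) and the bin on the right. Next I'll measure these.

Run:
```python
from h import *
f=load('w1');C=cloud(f);im=f['image'].astype(int)
a,b,c,d=215,0,312,172
P=C[b:d,a:c].reshape(-1,3); I=im[b:d,a:c].reshape(-1,3);h=P[:,2]
def show(k,m):
    Q=P[m]; print(k,m.sum(),rect(Q),'z',np.percentile(h[m],[5,50,95]).round(4),'mean',Q.mean(0).round(4))
blue=(I[:,2]>I[:,0]*1.8)&(I[:,2]>60)&(h>.012)&(h<.028);show('blue',blue)
y=(I[:,0]>I[:,2]*2.5)&(I[:,0]>100)&(h>.03)&(h<.04);show('sill',y)
y=(I[:,0]>I[:,2]*1.8)&(I[:,0]>80)&(h>.048);show('pin',y); Q=P[y]; print('pin min y',np.sort(Q[:,1])[:6].round(4))
w=(h>.039)&(h<.05)&(I.sum(1)>200);show('walls',w)
fl=(h>.022)&(h<.03)&(I.sum(1)>330)&(I.max(1)-I.min(1)<50);show('floor',fl)
bl=(I.sum(1)<120)&(h>.06);show('block',bl)
for u,v in [(224,5),(303,5),(230,162),(296,162),(264,146),(242,146),(285,146)]: print(u,v,pt(f,u,v).round(4))
crop('w1',210,0,320,175,4,'w1c')
```

```text
blue 5216 (array([566.1, 251.7]), array([107.5, 205.3]), 6.52) z [0.0184 0.0198 0.0212] mean [0.5635 0.2471 0.0198]
sill 344 (array([574.3, 183.4]), array([57.1,  9.7]), 5.85) z [0.0348 0.0359 0.0371] mean [0.5737 0.1833 0.0359]
pin 93 (array([558.9, 273.5]), array([76.2,  8.6]), 88.38) z [0.0619 0.064  0.0658] mean [0.5596 0.3038 0.0744]
pin min y [0.2355 0.2355 0.2355 0.3004 0.3004 0.3008]
walls 1127 (array([565.4, 256.9]), array([ 67.2, 114.4]), 6.45) z [0.0396 0.0435 0.0457] mean [0.5665 0.2522 0.0431]
floor 4133 (array([565.5, 257.1]), array([ 65.8, 163.1]), 6.56) z [0.0245 0.0258 0.0272] mean [0.5651 0.2566 0.0258]
block 1372 (array([561.4, 287.5]), array([ 49.3, 101.9]), 5.95) z [0.0657 0.0677 0.069 ] mean [0.5578 0.3244 0.0689]
224 5 [0.5092 0.3417 0.0226]
303 5 [0.6026 0.3519 0.021 ]
230 162 [0.531  0.1537 0.0227]
296 162 [0.623  0.1633 0.0231]
264 146 [0.575  0.183  0.0371]
242 146 [0.5459 0.1797 0.0356]
285 146 [0.6029 0.1856 0.0352]
```

View pics/w1c.png

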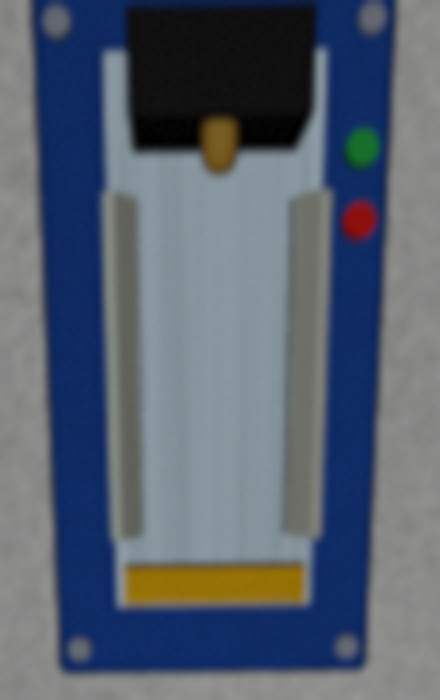

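```bash
python3 -c "
from h import *
goal([.557,-.20,.25],94.6)"
```

```text
t 2.12 tcp [0.5611 0.155  0.2489] psi 95.67 F [ 0.7 -0.8 -0. ] w 0.0853
inc [-1.7643 -0.1959 -0.0068] [-0.0003 -0.0003  0.0059] rows 8.514125839173229 0.14935559660949135
```

Call:
servo_tool:
  increments:
    - [-1, -0.1, 0, 0, 0, 0.007, -1]
    - [-1, -0.1, 0, 0, 0, 0.007, -1]
    - [-1, -0.1, 0, 0, 0, 0.007, -1]
    - [-1, -0.1, 0, 0, 0, 0.007, -1]
    - [-1, -0.1, 0, 0, 0, 0.007, -1]

```text
time_s: 2.53
tool_pos: [0.5593, -0.0539, 0.2489]
tcp_rot: [0.683, 0.731, -0.001, 0.0]
force: [0.8, 0.1, 0.5]
gripper_width: 0.0857
```

```bash
python3 -c "
from h import *
goal([.557,-.20,.25],94.6)"
```

```text
t 2.53 tcp [ 0.5593 -0.0539  0.2489] psi 93.91 F [0.8 0.1 0.5] w 0.0857
inc [-0.7279 -0.0615 -0.0034] [-0.0005  0.0008 -0.0038] rows 3.5035909783207453 0.09890774726912574
```

Call:
servo_tool:
  increments:
    - [-0.2, -0.02, 0, 0, 0, 0, -1]
    - [-0.4, -0.04, 0, 0, 0, 0, -1]
    - [-0.6, -0.05, 0, 0, 0, 0, -1]
    - [-0.7, -0.06, 0, 0, 0, 0, -1]
    - [-0.7, -0.06, 0, 0, 0, 0, -1]
    - [-0.7, -0.06, 0, 0, 0, 0, -1]

```text
time_s: 3.03
tool_pos: [0.5572, -0.1921, 0.2487]
tcp_rot: [0.683, 0.73, -0.001, -0.0]
force: [0.2, 0.4, -1.2]
gripper_width: 0.0853
```

```bash
python3 -c "
from h import *
goal([.557,-.19,.25],94.6)
snap('wrist','w2')
crop('w2',0,0,512,384,1.5,'w2b')"
```

```text
t 3.03 tcp [ 0.5572 -0.1921  0.2487] psi 93.82 F [ 0.2  0.4 -1.2] w 0.0853
inc [ 0.0104 -0.0003 -0.0063] [-0.0005  0.0001 -0.0044] rows 0.05841950378636499 0.11024647134151931
```

View pics/w2b.png

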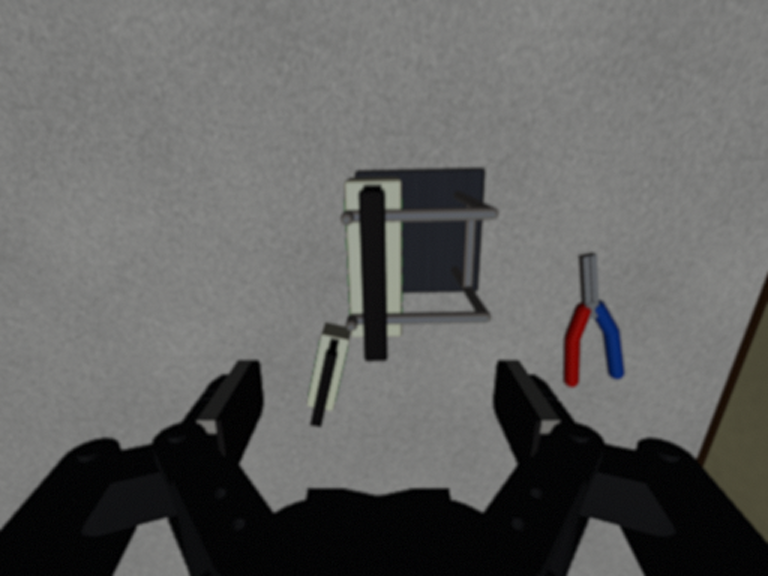

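The bar shows clearly: in original pixels it runs from (248,125) to (250,240), with hooks at rows 143 and 212 and tips on the left, so rack −x is left (world −x).

Run:
```python
from h import *
f=load('w2');C=cloud(f);im=f['image'].astype(int)
a,b,c,d=228,108,330,243
P=C[b:d,a:c].reshape(-1,3); I=im[b:d,a:c].reshape(-1,3);h=P[:,2]
def show(k,m):
    Q=P[m]; print(k,m.sum(),rect(Q),'z',np.percentile(h[m],[5,50,95]).round(4),'mean',Q.mean(0).round(4))
show('bar',(I.sum(1)<110)&(h>.143)&(h<.155))
show('top',(I.sum(1)>280)&(h>.1)&(h<.108))
show('base',(I.sum(1)<200)&(h>.007)&(h<.017))
show('hooks',(I.sum(1)>150)&(h>.12)&(h<.15))
m=(I.sum(1)>110)&(h>.12)&(h<.15); Q=P[m]
for s in (0,1):
    q=Q[(Q[:,1]>-.19)==s]; print(rect(q), q[:,0].min(),q[:,0].max(),np.median(q[:,2]))
```

```text
bar 1616 (array([ 554.5, -190.8]), array([ 14.8, 111.5]), 4.83) z [0.1477 0.1489 0.1499] mean [ 0.554  -0.1862  0.1489]
top 1652 (array([ 579.9, -189.3]), array([ 93.3, 120. ]), 6.34) z [0.1025 0.1038 0.105 ] mean [ 0.5541 -0.1841  0.1038]
base 3521 (array([ 588.1, -206.1]), array([137.7, 160.7]), 4.84) z [0.0105 0.0119 0.0132] mean [ 0.6098 -0.1776  0.0119]
hooks 1479 (array([ 584.1, -189.1]), array([100.2, 112.9]), 4.79) z [0.1318 0.1344 0.1483] mean [ 0.5843 -0.1832  0.1364]
(array([ 584.9, -228.6]), array([54. , 95.4]), 74.94) 0.5368613707430964 0.6368596397408007 0.13454696588094528
(array([ 576.7, -148. ]), array([94.4, 54.6]), 29.86) 0.5320627943167286 0.6291588091536321 0.13447785688615688
```

```bash
python3 -c "
from h import *
goal([.5548,-.191,.121],94.8)"
```

```text
t 3.08 tcp [ 0.5577 -0.1896  0.249 ] psi 94.03 F [-0.3  1.1 -0.7] w 0.0852
inc [-0.0064 -0.0146  0.6402] [-0.0003 -0.0001 -0.0043] rows 3.071242950885216 0.10852635213230422
```

Call:
servo_tool:
  increments:
    - [0, -0.015, 0.15, 0, 0, -0.004, -1]
    - [0, -0.015, 0.3, 0, 0, -0.004, -1]
    - [0, -0.015, 0.45, 0, 0, -0.004, -1]
    - [0, -0.015, 0.56, 0, 0, -0.004, -1]
    - [0, -0.015, 0.62, 0, 0, -0.004, -1]
    - [0, -0.015, 0.64, 0, 0, -0.004, -1]
    - [0, -0.015, 0.64, 0, 0, -0.004, -1]
    - [0, -0.015, 0.64, 0, 0, -0.004, -1]

```text
time_s: 3.75
tool_pos: [0.5571, -0.188, 0.1226]
tcp_rot: [0.676, 0.737, 0.001, 0.001]
force: [1.2, -0.7, 0.8]
gripper_width: 0.0849
```

```bash
python3 -c "
from h import *
goal([.5548,-.191,.121],94.8)
snap('wrist','w3')
snap('side','s3');crop('side0',230,225,320,345,5,'s3c');crop('s3',200,200,330,340,4,'s3c')"
```

```text
t 3.75 tcp [ 0.5571 -0.188   0.1226] psi 94.97 F [ 1.2 -0.7  0.8] w 0.0849
inc [-0.0142 -0.0127  0.008 ] [0.0006 0.0002 0.0009] rows 0.09900183390925896 0.028123069948656824
```

View pics/w3.png

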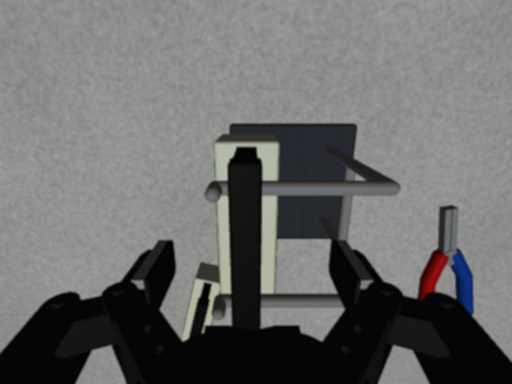

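View pics/s3c.png

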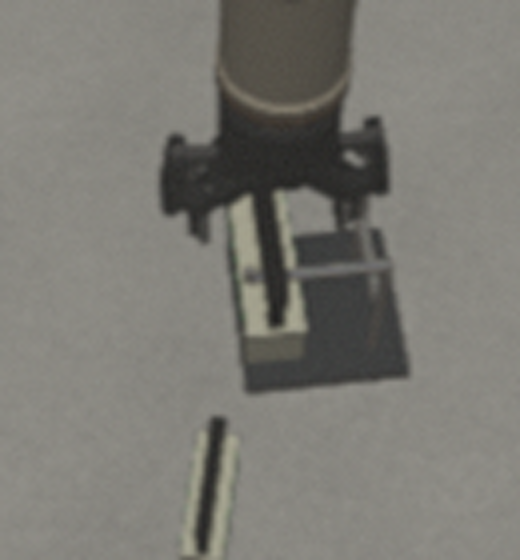

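Call:
servo_tool:
  increments:
    - [-0.01, -0.015, 0.005, 0, 0, 0, -1]
    - [-0.01, -0.015, 0.005, 0, 0, 0, -1]
    - [-0.01, -0.015, 0.005, 0, 0, 0, -0.5]
    - [-0.01, -0.015, 0.005, 0, 0, 0, 0]
    - [-0.01, -0.015, 0.005, 0, 0, 0, 0.4]
    - [-0.01, -0.015, 0.005, 0, 0, 0, 1]
    - [-0.01, -0.015, 0.005, 0, 0, 0, 1]
    - [-0.01, -0.015, 0.005, 0, 0, 0, 1]
  newtons: 90

```text
time_s: 4.52
tool_pos: [0.5535, -0.1906, 0.1205]
tcp_rot: [0.676, 0.737, 0.0, 0.0]
force: [-0.7, 0.7, 3.0]
gripper_width: 0.0147
```

Call:
servo_tool:
  increments:
    - [0, 0, 0, 0, 0, 0, 1]
    - [0, 0, 0, 0, 0, 0, 1]
    - [0, 0, 0, 0, 0, 0, 1]
    - [0, 0, 0, 0, 0, 0, 1]

```text
time_s: 4.85
tool_pos: [0.5535, -0.1906, 0.1205]
tcp_rot: [0.676, 0.737, 0.0, 0.0]
force: [-1.9, 0.2, 4.0]
gripper_width: 0.0147
```

```bash
python3 -c "
from h import *
goal([.5548,-.191,.121],94.8)
snap('wrist','w4')"
```

```text
t 4.85 tcp [ 0.5535 -0.1906  0.1205] psi 94.92 F [-1.9  0.2  4. ] w 0.0147
inc [-0.0025  0.0065 -0.0024] [0.0001 0.     0.0007] rows 0.03517273174136284 0.01745327133247528
```

View pics/w4.png

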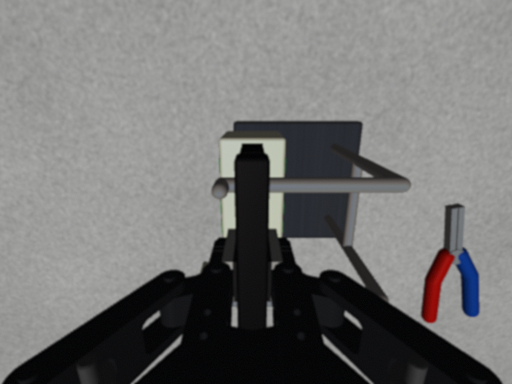

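Call:
servo_tool:
  increments:
    - [0, 0, -0.02, 0, 0, 0, 1]
    - [0, 0, -0.05, 0, 0, 0, 1]
    - [0, 0, -0.075, 0, 0, 0, 1]
    - [0, 0, -0.082, 0, 0, 0, 1]
    - [0, 0, -0.082, 0, 0, 0, 1]
    - [0, 0, -0.082, 0, 0, 0, 1]
    - [0, 0, -0.082, 0, 0, 0, 1]

```text
time_s: 5.48
tool_pos: [0.553, -0.1907, 0.1365]
tcp_rot: [0.676, 0.737, -0.0, -0.0]
force: [-0.3, -0.7, -3.8]
gripper_width: 0.015
```

```bash
python3 -c "
from h import *
goal([.5535-.0797,-.1906-.0067,.137],94.8)
snap('wrist','w5');crop('w5',150,90,450,350,2.5,'w5c')"
```

```text
t 5.48 tcp [ 0.553  -0.1907  0.1365] psi 94.92 F [-0.3 -0.7 -3.8] w 0.015
inc [ 0.0012 -0.3974 -0.0024] [-0.0001 -0.      0.0006] rows 1.9061395078111718 0.01642680567736661
```

View pics/w5c.png

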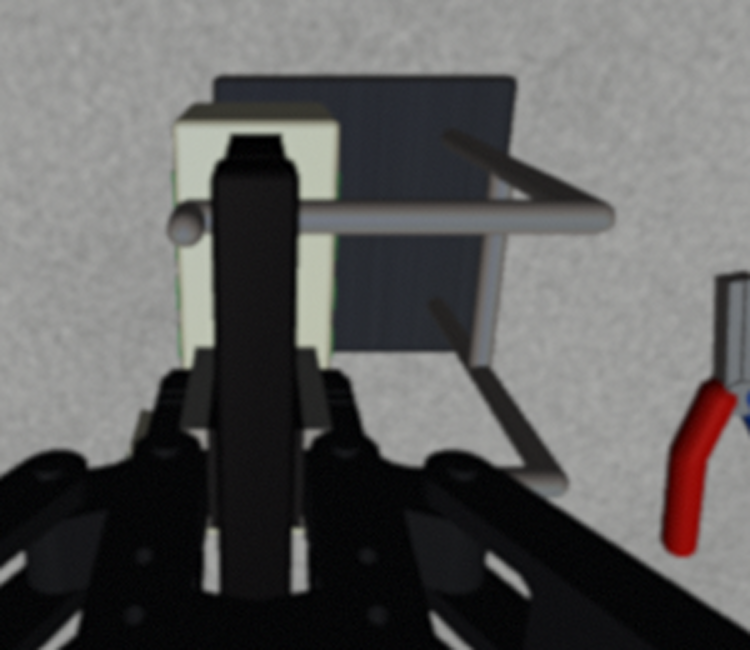

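Lifted 16 mm, with Fz = −3.8 N, about the full weight. Now I'll slide it off along rack −x.

Call:
servo_tool:
  increments:
    - [0, -0.06, 0, 0, 0, 0, 1]
    - [0, -0.14, 0, 0, 0, 0, 1]
    - [0, -0.22, 0, 0, 0, 0, 1]
    - [0, -0.3, 0, 0, 0, 0, 1]
    - [0, -0.36, 0, 0, 0, 0, 1]
    - [0, -0.4, 0, 0, 0, 0, 1]
    - [0, -0.4, 0, 0, 0, 0, 1]
    - [0, -0.4, 0, 0, 0, 0, 1]

```text
time_s: 6.2
tool_pos: [0.4738, -0.1978, 0.1369]
tcp_rot: [0.676, 0.737, 0.0, 0.0]
force: [0.7, 0.4, -3.0]
gripper_width: 0.0145
```

```bash
python3 -c "
from h import *
goal([.5535-.0797,-.1906-.0067,.25],94.8)
f=snap('wrist','w6');snap('side','s6')
C=cloud(f);I=f['image'].astype(int).sum(2);P=C.reshape(-1,3);I=I.ravel()
h=P[:,2]
m=(I>300)&(h>.112)&(h<.126);print(m.sum(),rect(P[m]),np.median(h[m]))
crop('s6',190,200,320,330,5,'s6c')"
```

```text
t 6.2 tcp [ 0.4738 -0.1978  0.1369] psi 94.89 F [ 0.7  0.4 -3. ] w 0.0145
inc [ 2.500e-03  5.000e-04 -5.656e-01] [0.0002 0.0001 0.0005] rows 2.71284906213824 0.013771334143854766
3085 (array([ 542.4, -193.7]), array([179.1, 118.9]), 4.39) 0.12012567592476925
```

View pics/w6.png

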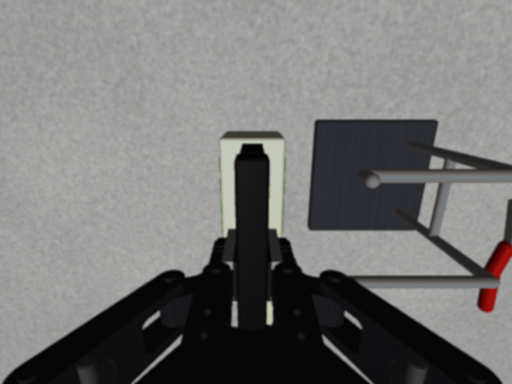

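View pics/s6c.png

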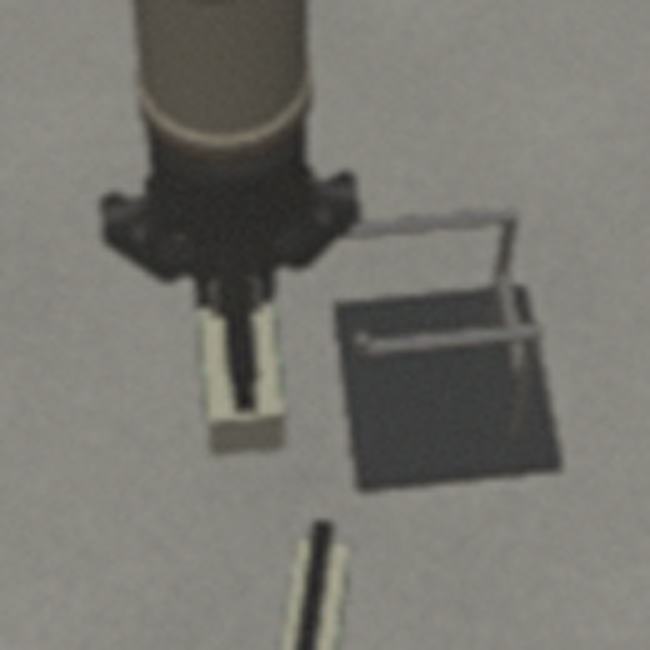

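Run:
```python
from h import *
f=load('w6');C=cloud(f);I=f['image'].astype(int).sum(2)
a,b,c,d=215,125,290,240
P=C[b:d,a:c].reshape(-1,3);i=I[b:d,a:c].ravel()
m=(i>300)&(P[:,2]>.115)&(P[:,2]<.125);Q=P[m]
s=env.state();Rt=R.from_quat(s['tcp_rot']);T=Rt.inv().apply(Q-s['tool_pos'])*1000
print(s['tool_pos'].round(4),rect(Q),'tool frame min/max',np.percentile(T,[0,1,50,99,100],axis=0).round(1))
# yaw from the two long edges
m2=np.abs(T[:,1])<40
print(cv2.minAreaRect(T[:,:2].astype(np.float32)))
# underside plane tilt: fit z over x
A=np.c_[T[:,:2],np.ones(len(T))];print(np.linalg.lstsq(A,T[:,2],rcond=None)[0])
```

```text
[ 0.4747 -0.1975  0.137 ] (array([ 471.9, -172.4]), array([41.4, 65.6]), 4.71) tool frame min/max [[ -7.5 -21.6  13.8]
 [ -4.5 -20.7  15.2]
 [ 34.2   1.5  16.9]
 [ 57.8  19.1  21.1]
 [ 58.1  19.9  21.9]]
((25.22552490234375, -0.745025634765625), (65.61577606201172, 41.410892486572266), 0.22206832468509674)
[-1.92849478e-03 -1.09573579e-03  1.70301917e+01]
```

Call:
servo_tool:
  increments:
    - [0, 0, -0.1, 0, 0, 0, 1]
    - [0.05, 0, -0.25, 0, 0, 0, 1]
    - [0.2, 0, -0.4, 0, 0, 0, 1]
    - [0.4, 0.05, -0.45, 0, 0, -0.004, 1]
    - [0.6, 0.1, -0.45, 0, 0, -0.008, 1]
    - [0.8, 0.15, -0.45, 0, 0, -0.009, 1]
    - [1, 0.2, -0.45, 0, 0, -0.009, 1]
    - [1, 0.2, -0.45, 0, 0, -0.009, 1]

```text
time_s: 6.97
tool_pos: [0.4978, 0.0173, 0.2285]
tcp_rot: [0.66, 0.751, 0.004, -0.0]
force: [0.5, 0.8, -2.8]
gripper_width: 0.0146
```

```bash
python3 -c "
from h import *
goal([.569,.2324,.19],96.5)"
```

```text
t 6.97 tcp [0.4978 0.0173 0.2285] psi 97.35 F [ 0.5  0.8 -2.8] w 0.0146
inc [1.0199 0.4894 0.2015] [ 0.0018 -0.0019  0.0047] rows 5.510925393239045 0.13503839248084865
```

Call:
servo_tool:
  increments:
    - [0.15, 0.07, 0, 0, 0, 0, 1]
    - [0.33, 0.15, 0, 0, 0, 0, 1]
    - [0.52, 0.25, 0.05, 0, 0, 0, 1]
    - [0.7, 0.34, 0.1, 0, 0, 0, 1]
    - [0.85, 0.42, 0.15, 0, 0, 0, 1]
    - [0.95, 0.46, 0.2, 0, 0, 0, 1]
    - [1, 0.48, 0.2, 0, 0, 0, 1]
    - [1, 0.48, 0.2, 0, 0, 0, 1]

```text
time_s: 7.63
tool_pos: [0.5683, 0.219, 0.1861]
tcp_rot: [0.664, 0.748, 0.001, -0.002]
force: [0.4, 0.3, -3.1]
gripper_width: 0.0144
```

Call:
servo_tool:
  increments:
    - [0, 0, 0, 0, 0, 0, 1]
    - [0, 0, 0, 0, 0, 0, 1]
    - [0, 0, 0, 0, 0, 0, 1]

```text
time_s: 7.88
tool_pos: [0.5695, 0.2124, 0.1871]
tcp_rot: [0.667, 0.745, -0.0, 0.001]
force: [-0.5, 0.1, -3.9]
gripper_width: 0.0147
```

```bash
python3 -c "
from h import *
goal([.569,.2324,.12],96.5)
snap('wrist','w7')
goal([.569,.2324,.12],96.5)
crop('w7',100,0,400,300,2,'w7c')"
```

```text
t 7.88 tcp [0.5695 0.2124 0.1871] psi 96.38 F [-0.5  0.1 -3.9] w 0.0147
inc [0.1002 0.0084 0.3355] [ 0.0002  0.0005 -0.0007] rows 1.6799342203123646 0.021400096298248798
t 7.93 tcp [0.5695 0.2125 0.1872] psi 96.37 F [-0.8  0.2 -4.5] w 0.0148
inc [0.0997 0.0084 0.3357] [ 0.0002  0.0004 -0.0007] rows 1.6800199740181956 0.021521429432289907
```

View pics/w7c.png

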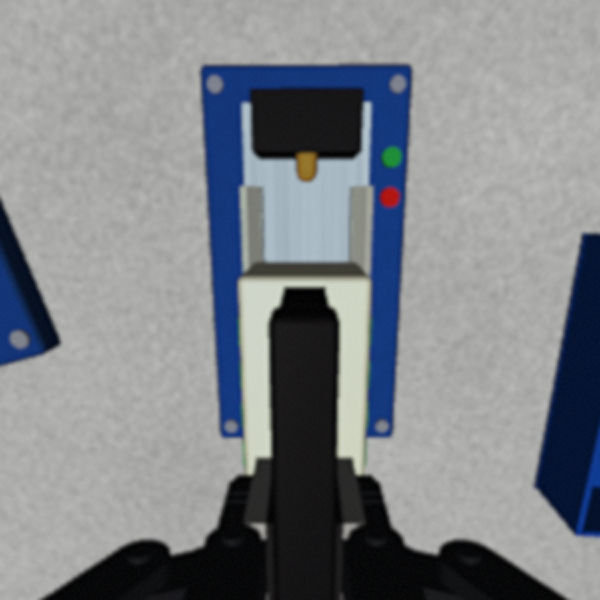

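The view confirms alignment: the cassette's end is at crop row 275 and the pin tip at (306,180), with the walls either side of the cassette axis. I'll measure both in the tool frame.

Run:
```python
from h import *
f=load('w7');C=cloud(f);im=f['image'].astype(int)
s=env.state();Rt=R.from_quat(s['tcp_rot'])
T=(Rt.inv().apply(C.reshape(-1,3)-s['tool_pos'])*1000).reshape(C.shape)
S=im.sum(2);h=C[...,2]
def sh(k,m):
    Q=T[m];print(k,m.sum(),'rect',[np.round(t,1) for t in cv2.minAreaRect(Q[:,:2].astype(np.float32))],np.percentile(Q,[1,50,99],axis=0).round(1).tolist())
win=np.zeros_like(S,bool)
def W(a,b,c,d,m):
    w=np.zeros_like(S,bool);w[b:d,a:c]=1;return w&m
y=(im[...,0]>im[...,2]*1.8)&(im[...,0]>70)
sh('pin',W(240,70,265,95,y&(h>.05)&(h<.07)))
sh('block',W(222,40,285,82,(S<110)&(h>.062)&(h<.075)))
sh('wallL',W(218,92,234,133,(h>.038)&(h<.048)))
sh('wallR',W(272,92,290,133,(h>.038)&(h<.048)))
sh('cas',W(215,135,290,240,(S>300)&(h>.16)&(h<.18)))
blue=(im[...,2]>im[...,0]*1.8)&(im[...,2]>60)&(h>.012)&(h<.028)
sh('blue',W(195,30,310,220,blue))
```

```text
pin 121 rect [array([95.3,  1.2]), array([ 9.3, 11.2]), np.float64(89.4)] [[89.7, -3.5, 121.1], [95.7, 1.1, 123.1], [100.8, 4.9, 126.1]]
block 1711 rect [array([113.7,   1.1]), array([49.2, 25.7]), np.float64(89.7)] [[101.0, -22.2, 117.6], [113.7, 1.1, 119.2], [126.3, 24.3, 123.2]]
wallL 329 rect [array([ 67.5, -28.3]), array([39.,  9.]), np.float64(1.5)] [[48.5, -32.6, 140.7], [69.3, -28.3, 143.7], [86.8, -23.7, 148.8]]
wallR 336 rect [array([67.5, 29.8]), array([ 9., 39.]), np.float64(88.4)] [[48.3, 25.7, 141.0], [68.4, 29.9, 143.8], [86.8, 34.3, 149.0]]
cas 3056 rect [array([25.3,  0.2]), array([65.7, 41.5]), np.float64(0.3)] [[-4.4, -19.9, 15.4], [34.2, 2.3, 16.9], [57.9, 20.5, 21.8]]
blue 5849 rect [array([42.6,  1.2]), array([107.7, 205.9]), np.float64(89.8)] [[-55.8, -52.1, 165.3], [82.2, -0.9, 167.2], [145.2, 54.4, 169.0]]
```

Call:
servo_tool:
  increments:
    - [0.05, 0.005, 0.08, 0, 0, 0, 1]
    - [0.1, 0.005, 0.18, 0, 0, 0, 1]
    - [0.1, 0.005, 0.28, 0, 0, 0, 1]
    - [0.1, 0.005, 0.33, 0, 0, 0, 1]
    - [0.1, 0.005, 0.36, 0, 0, 0, 1]
    - [0.1, 0.005, 0.36, 0, 0, 0, 1]
    - [0.1, 0.005, 0.36, 0, 0, 0, 1]
    - [0.1, 0.005, 0.36, 0, 0, 0, 1]

```text
time_s: 8.6
tool_pos: [0.5685, 0.2347, 0.1159]
tcp_rot: [0.666, 0.746, 0.001, 0.0]
force: [-0.5, 0.2, -3.1]
gripper_width: 0.0147
```

Run:
```python
from h import *
goal([.569,.2324,.101],96.5)
f=snap('wrist','w8')
C=cloud(f);im=f['image'].astype(int)
s=env.state();Rt=R.from_quat(s['tcp_rot'])
T=(Rt.inv().apply(C.reshape(-1,3)-s['tool_pos'])*1000).reshape(C.shape);h=C[...,2]
y=(im[...,0]>im[...,2]*1.8)&(im[...,0]>70)&(h>.05)&(h<.072)
Q=T[y];print('pin',len(Q),np.percentile(Q,[2,50,98],axis=0).round(1).tolist())
w=(h>.04)&(h<.048)&(T[...,0]>25)&(T[...,0]<90)
for sg in (-1,1):
    Q=T[w&(T[...,1]*sg>18)&(T[...,1]*sg<40)];print('wall',len(Q),np.percentile(Q,[2,50,98],axis=0).round(1).tolist())
```

```text
t 8.6 tcp [0.5685 0.2347 0.1159] psi 96.49 F [-0.5  0.2 -3.1] w 0.0147
inc [-0.0115  0.0009  0.0746] [ 0.0006 -0.0001 -0.0001] rows 0.36215832482258936 0.015349052393822853
pin 194 [[67.4, -3.9, 49.7], [73.5, -0.4, 51.8], [78.8, 3.8, 54.0]]
wall 452 [[25.8, -33.9, 69.8], [46.9, -30.2, 72.1], [64.6, -27.0, 75.6]]
wall 412 [[26.0, 26.5, 69.8], [47.5, 29.5, 72.2], [64.5, 32.9, 75.6]]
```

View pics/w8.png

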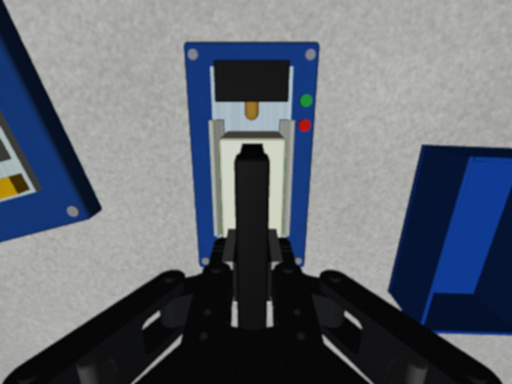

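Call:
servo_tool:
  increments:
    - [0, 0, 0.03, 0, 0, 0, 1]
    - [0, 0, 0.055, 0, 0, 0, 1]
    - [0, 0, 0.075, 0, 0, 0, 1]
    - [0, 0, 0.075, 0, 0, 0, 1]
    - [0, 0, 0.075, 0, 0, 0, 1]

```text
time_s: 9.07
tool_pos: [0.5672, 0.2346, 0.0991]
tcp_rot: [0.666, 0.746, -0.0, -0.0]
force: [0.0, -0.4, -2.3]
gripper_width: 0.0152
```

Call:
servo_tool:
  increments:
    - [0, 0, 0, 0, 0, 0, 1]
    - [0.01, 0, 0, 0, 0, 0, 1]
    - [0.02, 0, 0, 0, 0, 0, 1]
    - [0.03, 0, 0, 0, 0, 0, 1]
    - [0.035, 0, 0, 0, 0, 0, 1]
    - [0.035, 0, 0, 0, 0, 0, 1]
    - [0.035, 0, 0, 0, 0, 0, 1]
    - [0.035, 0, 0, 0, 0, 0, 1]

```text
time_s: 9.73
tool_pos: [0.5668, 0.2417, 0.0997]
tcp_rot: [0.666, 0.746, -0.0, 0.0]
force: [0.2, 0.6, -3.6]
gripper_width: 0.0146
```

Run:
```python
from h import *
goal([.569,.2324,.101],96.5)
snap('wrist','w9');crop('w9',150,20,350,260,3,'w9c')
```

```text
t 9.73 tcp [0.5668 0.2417 0.0997] psi 96.54 F [ 0.2  0.6 -3.6] w 0.0146
inc [-0.0473  0.0058 -0.0066] [-0.      0.      0.0002] rows 0.23066575131579842 0.00558213963697164
```

View pics/w9c.png

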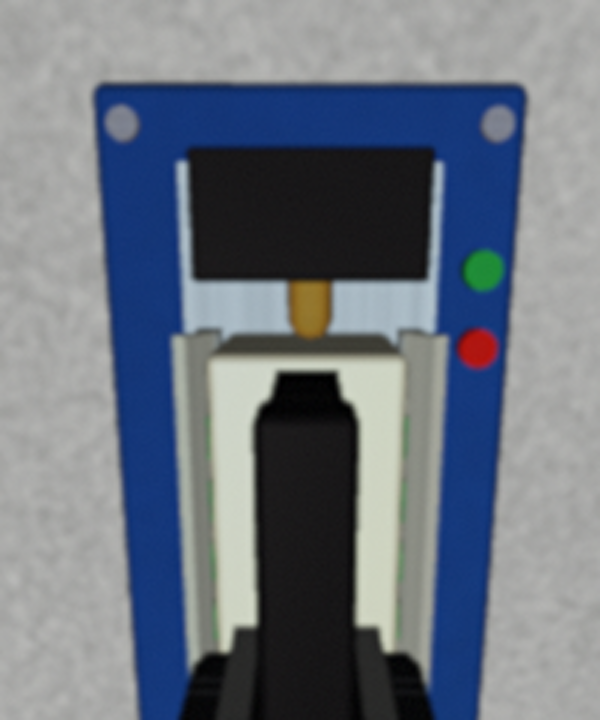

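The cassette sits between the walls and the pin is still free, about 2 mm from the end. Next I'll feel forward in small steps.

Call:
servo_tool:
  increments:
    - [0.005, 0, 0, 0, 0, 0, 1]
    - [0.01, 0, 0, 0, 0, 0, 1]
    - [0.015, 0, 0, 0, 0, 0, 1]
    - [0.02, 0, 0, 0, 0, 0, 1]
    - [0.025, 0, 0, 0, 0, 0, 1]
    - [0.025, 0, 0, 0, 0, 0, 1]
    - [0.025, 0, 0, 0, 0, 0, 1]

```text
time_s: 10.37
tool_pos: [0.5663, 0.2464, 0.0997]
tcp_rot: [0.666, 0.746, -0.0, 0.0]
force: [0.9, -1.9, -3.1]
gripper_width: 0.0145
```

Call:
servo_tool:
  increments:
    - [0.005, 0, 0, 0, 0, 0, 1]
    - [0.01, 0, 0, 0, 0, 0, 1]
    - [0.015, 0, 0, 0, 0, 0, 1]
    - [0.02, 0, 0, 0, 0, 0, 1]
    - [0.02, 0, 0, 0, 0, 0, 1]
    - [0.02, 0, 0, 0, 0, 0, 1]

```text
time_s: 10.87
tool_pos: [0.5659, 0.2505, 0.0997]
tcp_rot: [0.666, 0.746, -0.0, 0.0]
force: [-0.1, -3.5, -2.0]
gripper_width: 0.0147
```

Call:
servo_tool:
  increments:
    - [0.005, 0, 0, 0, 0, 0, 1]
    - [0.01, 0, 0, 0, 0, 0, 1]
    - [0.01, 0, 0, 0, 0, 0, 1]
    - [0.01, 0, 0, 0, 0, 0, 1]

```text
time_s: 11.2
tool_pos: [0.5656, 0.2525, 0.0997]
tcp_rot: [0.666, 0.746, -0.0, 0.0]
force: [0.1, -4.0, -1.4]
gripper_width: 0.0144
```

Run:
```python
from h import *
goal([.569,.2324,.101],96.5)
snap('wrist','w10');crop('w10',150,20,350,260,3,'w10c')
goal([.569,.2324,.101],96.5)
```

```text
t 11.2 tcp [0.5656 0.2525 0.0997] psi 96.53 F [ 0.1 -4.  -1.4] w 0.0144
inc [-0.1018  0.0052 -0.0063] [0.0001 0.0001 0.0002] rows 0.4899799597350933 0.004995184223517564
t 11.25 tcp [0.5656 0.2525 0.0997] psi 96.53 F [ 0.9 -3.9 -1.5] w 0.0144
inc [-0.1016  0.0054 -0.0063] [0.     0.0001 0.0002] rows 0.4891040726434517 0.004550135226430301
```

View pics/w10c.png

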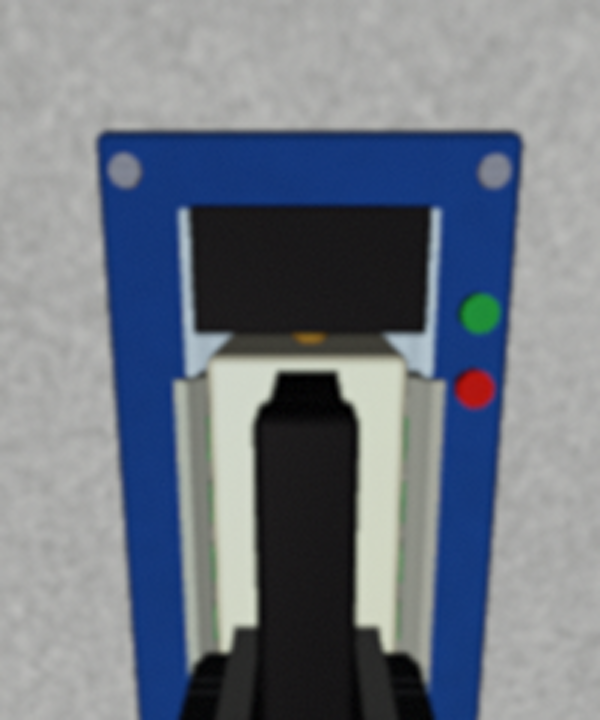

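Call:
servo_tool:
  increments:
    - [0.005, 0, 0, 0, 0, 0, 1]
    - [0.005, 0, 0, 0, 0, 0, 1]
    - [0.005, 0, 0, 0, 0, 0, 1]

```text
time_s: 11.5
tool_pos: [0.5655, 0.2535, 0.0997]
tcp_rot: [0.666, 0.746, -0.0, 0.0]
force: [0.8, -4.9, -1.2]
gripper_width: 0.0143
```

Call:
servo_tool:
  increments:
    - [0.005, 0, 0, 0, 0, 0, 1]
    - [0.005, 0, 0, 0, 0, 0, 1]
    - [0.005, 0, 0, 0, 0, 0, 1]

```text
time_s: 11.75
tool_pos: [0.5654, 0.2546, 0.0997]
tcp_rot: [0.666, 0.746, 0.0, 0.0]
force: [-0.0, -4.0, -1.2]
gripper_width: 0.0144
```

Call:
servo_tool:
  increments:
    - [0.005, 0, 0, 0, 0, 0, 1]
    - [0.005, 0, 0, 0, 0, 0, 1]
    - [0.005, 0, 0, 0, 0, 0, 1]

```text
time_s: 12.0
tool_pos: [0.5653, 0.2552, 0.0996]
tcp_rot: [0.666, 0.746, -0.0, 0.0]
force: [0.1, -4.4, -0.7]
gripper_width: 0.0143
```

Run:
```python
from h import *
f=snap('wrist','w11');crop('w11',150,20,350,260,3,'w11c')
C=cloud(f);im=f['image'].astype(int);S=im.sum(2)
s=env.state();Rt=R.from_quat(s['tcp_rot']);print(s['force'],s['torque'])
T=(Rt.inv().apply(C.reshape(-1,3)-s['tool_pos'])*1000).reshape(C.shape)
w=np.zeros_like(S,bool);w[100:240,215:290]=1
m=w&(S>300)&(abs(T[...,2]-17)<6)&(abs(T[...,1])<19);Q=T[m]
A=np.c_[Q[:,:2],np.ones(len(Q))];print('top plane',np.linalg.lstsq(A,Q[:,2],rcond=None)[0],Q[:,0].max())
w=np.zeros_like(S,bool);w[60:140,200:300]=1
m=w&(S<120)&(C[...,2]>.062)&(C[...,2]<.075);print('block x',np.percentile(T[m][:,0],[0,2,50,98]))
```

```text
[ 1.53485408 -4.89599517 -0.75899726] [-1.12458351 -0.15691742 -0.01084672]
top plane [ 1.02266517e-02 -4.84317743e-03  1.66238895e+01] 58.104996473699074
block x [57.89400922 58.71230168 71.19161568 83.34507923]
```

View pics/w11c.png

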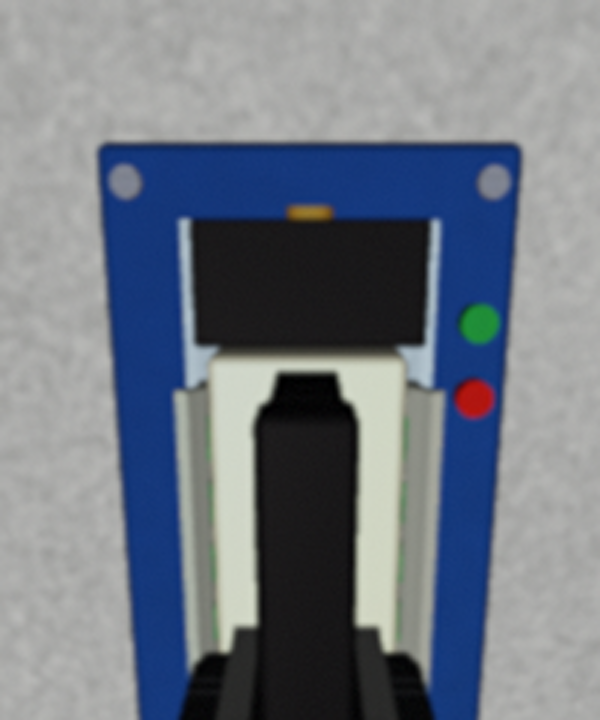

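Call:
servo_tool:
  increments:
    - [0.005, 0, 0, 0, 0, 0, 1]
    - [0.005, 0, 0, 0, 0, 0, 1]
    - [0.005, 0, 0, 0, 0, 0, 1]

```text
time_s: 12.3
tool_pos: [0.5653, 0.2552, 0.0996]
tcp_rot: [0.666, 0.746, -0.001, 0.001]
force: [1.1, -7.2, 0.5]
gripper_width: 0.0144
```

The stop shows clearly: no further advance and Fy rising to −7 N. I'll back off about 2 mm (pin roughly 11 mm in), then lower.

Call:
servo_tool:
  increments:
    - [-0.005, 0, 0, 0, 0, 0, 1]
    - [-0.009, 0, 0, 0, 0, 0, 1]
    - [-0.009, 0, 0, 0, 0, 0, 1]

```text
time_s: 12.55
tool_pos: [0.5653, 0.2545, 0.0996]
tcp_rot: [0.666, 0.746, -0.0, 0.0]
force: [1.0, -3.7, -3.1]
gripper_width: 0.0146
```

Call:
servo_tool:
  increments:
    - [0, 0, 0.01, 0, 0, 0, 1]
    - [0, 0, 0.02, 0, 0, 0, 1]
    - [0, 0, 0.03, 0, 0, 0, 1]
    - [0, 0, 0.03, 0, 0, 0, 1]
    - [0, 0, 0.03, 0, 0, 0, 1]

```text
time_s: 12.97
tool_pos: [0.5652, 0.2547, 0.0932]
tcp_rot: [0.666, 0.746, -0.0, -0.0]
force: [2.1, -4.8, -3.3]
gripper_width: 0.0147
```

Run:
```python
from h import *
goal([.569,.2324,.087],96.5)
f=snap('wrist','w12');crop('w12',150,20,350,260,3,'w12c');snap('side','s12');crop('s12',210,100,330,210,5,'s12c')
goal([.569,.2324,.087],96.5)
```

```text
t 12.97 tcp [0.5652 0.2547 0.0932] psi 96.53 F [ 2.1 -4.8 -3.3] w 0.0147
inc [-0.1127  0.0061  0.0311] [-0.0001  0.      0.0002] rows 0.5616907034632947 0.005544587366320059
t 13.07 tcp [0.5652 0.2546 0.0933] psi 96.53 F [ 2.1 -3.8 -4.1] w 0.0147
inc [-0.1126  0.0062  0.0315] [-0.0001  0.0001  0.0002] rows 0.5614125767694246 0.005375037972754117
```

View pics/w12c.png

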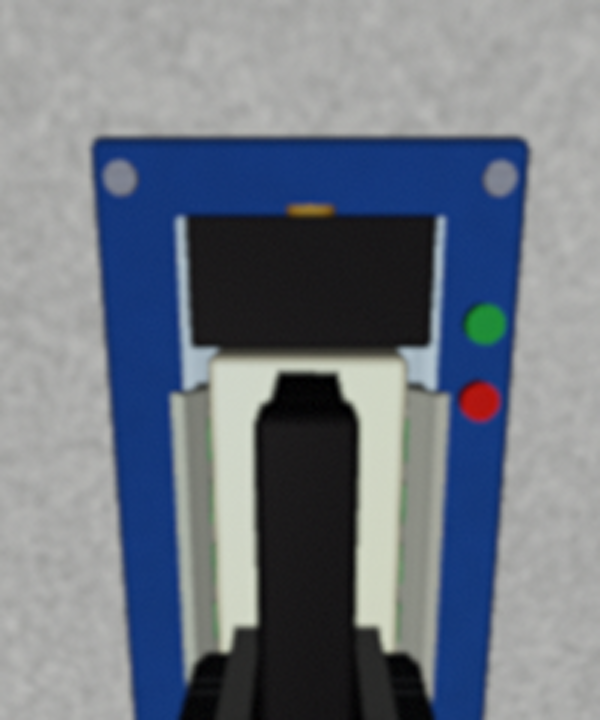

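View pics/s12c.png

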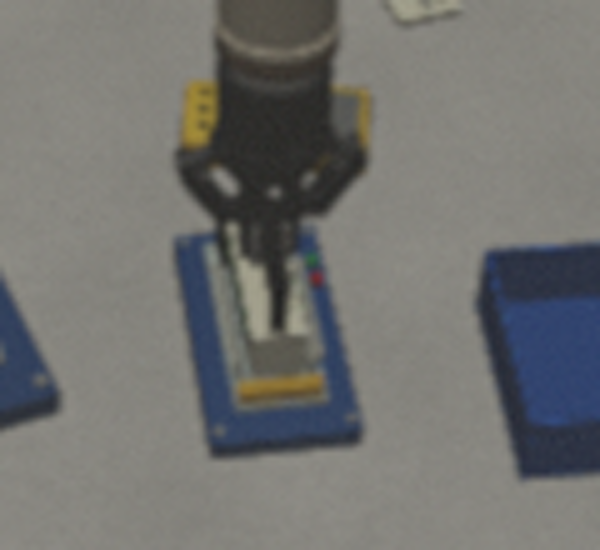

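The cassette still hangs free (Fz −4) at about 6 mm above the floor. That is below the sill's top, and the sill is clear in front. I'll lower on.

Call:
servo_tool:
  increments:
    - [0, 0, 0.01, 0, 0, 0, 1]
    - [0, 0, 0.02, 0, 0, 0, 1]
    - [0, 0, 0.025, 0, 0, 0, 1]
    - [0, 0, 0.025, 0, 0, 0, 1]

```text
time_s: 13.4
tool_pos: [0.5653, 0.2549, 0.0886]
tcp_rot: [0.666, 0.746, 0.0, -0.0]
force: [1.7, -4.7, -1.1]
gripper_width: 0.0144
```

Call:
servo_tool:
  increments:
    - [0, 0, 0.005, 0, 0, 0, 1]
    - [0, 0, 0.005, 0, 0, 0, 1]
    - [0, 0, 0.005, 0, 0, 0, 1]

```text
time_s: 13.65
tool_pos: [0.5653, 0.2549, 0.0877]
tcp_rot: [0.666, 0.746, 0.0, -0.0]
force: [0.8, -4.2, -1.3]
gripper_width: 0.0145
```

Call:
servo_tool:
  increments:
    - [0, 0, 0.005, 0, 0, 0, 1]
    - [0, 0, 0.005, 0, 0, 0, 1]
    - [0, 0, 0.005, 0, 0, 0, 1]

```text
time_s: 13.9
tool_pos: [0.5654, 0.2549, 0.0868]
tcp_rot: [0.666, 0.746, 0.0, 0.0]
force: [0.8, -4.5, -0.5]
gripper_width: 0.0147
```

Call:
servo_tool:
  increments:
    - [0, 0, 0.005, 0, 0, 0, 1]
    - [0, 0, 0.005, 0, 0, 0, 1]
    - [0, 0, 0.005, 0, 0, 0, 1]

```text
time_s: 14.15
tool_pos: [0.5657, 0.2548, 0.0867]
tcp_rot: [0.666, 0.746, 0.0, 0.0]
force: [0.2, -6.5, 5.1]
gripper_width: 0.0144
```

Call:
servo_tool:
  increments:
    - [0, 0, 0, 0, 0, 0, 0.7]
    - [0, 0, 0, 0, 0, 0, 0.5]
    - [0, 0, 0, 0, 0, 0, 0.3]
    - [0, 0, 0, 0, 0, 0, 0]
    - [0, 0, 0, 0, 0, 0, -0.5]
    - [0, 0, 0, 0, 0, 0, -1]
    - [0, 0, 0, 0, 0, 0, -1]
    - [0, 0, 0, 0, 0, 0, -1]

```text
time_s: 14.82
tool_pos: [0.5652, 0.2551, 0.0857]
tcp_rot: [0.666, 0.746, 0.0, -0.0]
force: [0.2, 0.8, -0.2]
gripper_width: 0.0854
```

Run:
```python
from h import *
goal([.569,.2324,.2],96.5)
f=snap('wrist','w13')
C=cloud(f);im=f['image'].astype(int);S=im.sum(2)
m=(S>300)&(C[...,2]>.064)&(C[...,2]<.076);m[:,:215]=0;m[:,290:]=0;Q=C[m]*1000
A=np.c_[Q[:,:2],np.ones(len(Q))];print(rect(Q/1000),np.median(Q[:,2]),np.linalg.lstsq(A,Q[:,2],rcond=None)[0])
```

```text
t 14.82 tcp [0.5652 0.2551 0.0857] psi 96.55 F [ 0.2  0.8 -0.2] w 0.0854
inc [-0.1146  0.006  -0.5718] [-0.     -0.0001  0.0003] rows 2.7971064949818127 0.007443309039033808
(array([566.8, 249.5]), array([ 41.7, 119.6]), 6.11) 70.83591669330025 [-8.73969319e-04  1.20589201e-02  6.80881488e+01]
```

View pics/w13.png

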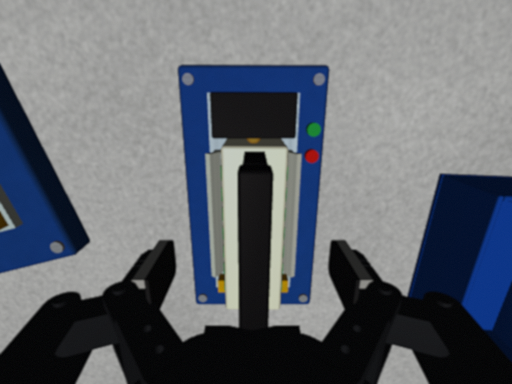

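Call:
servo_tool:
  increments:
    - [0, 0, -0.05, 0, 0, 0, -1]
    - [0, 0, -0.15, 0, 0, 0, -1]
    - [0, 0, -0.3, 0, 0, 0, -1]
    - [0, 0, -0.45, 0, 0, 0, -1]
    - [-0.1, 0, -0.6, 0, 0, 0, -1]
    - [-0.25, 0, -0.7, 0, 0, 0, -1]
    - [-0.4, 0, -0.75, 0, 0, 0, -1]
    - [-0.5, 0, -0.75, 0, 0, 0, -1]

```text
time_s: 15.53
tool_pos: [0.5788, 0.1534, 0.2395]
tcp_rot: [0.666, 0.746, 0.002, 0.002]
force: [0.8, -0.7, -0.0]
gripper_width: 0.0856
```

Call:
servo_tool:
  increments:
    - [0, 0, 0, 0, 0, 0, -1]
    - [0, 0, 0, 0, 0, 0, -1]
    - [0, 0, 0, 0, 0, 0, -1]

```text
time_s: 15.78
tool_pos: [0.5763, 0.1563, 0.2362]
tcp_rot: [0.665, 0.746, 0.0, -0.0]
force: [-0.7, 0.3, 0.7]
gripper_width: 0.0854
```

Run:
```python
from h import *
goal([.569,.2324,.2],96.5)
f=snap('wrist','w14');crop('w14',190,0,340,220,3,'w14c')
snap('scene','e14');crop('e14',270,160,390,240,6,'e14c');snap('side','s14');crop('s14',230,120,300,200,6,'s14c')
C=cloud(f);im=f['image'].astype(int);S=im.sum(2)
m=(S>300)&(C[...,2]>.06)&(C[...,2]<.08);Q=C[m]*1000
A=np.c_[Q[:,:2],np.ones(len(Q))];print(rect(Q/1000),np.median(Q[:,2]),np.linalg.lstsq(A,Q[:,2],rcond=None)[0])
```

```text
t 15.78 tcp [0.5763 0.1563 0.2362] psi 96.56 F [-0.7  0.3  0.7] w 0.0854
inc [0.3823 0.007  0.181 ] [ 0.0001 -0.0002  0.0004] rows 2.028934737909754 0.010863809810383656
(array([549.5, 240. ]), array([148. , 499.2]), 78.58) 70.53060778855757 [1.76759817e-02 1.23767724e-02 5.72747754e+01]
```

View pics/w14c.png

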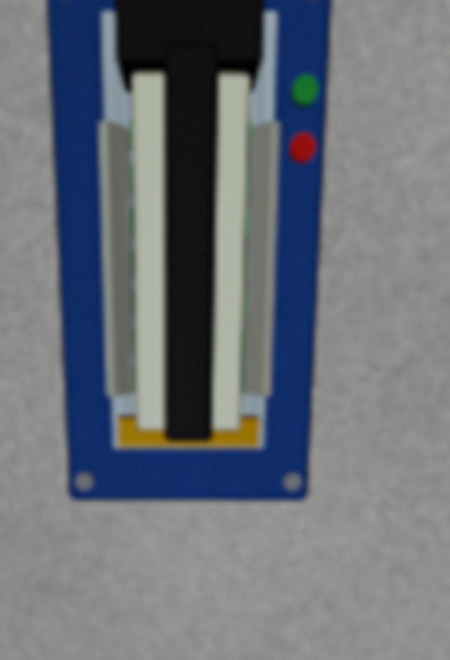

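View pics/e14c.png

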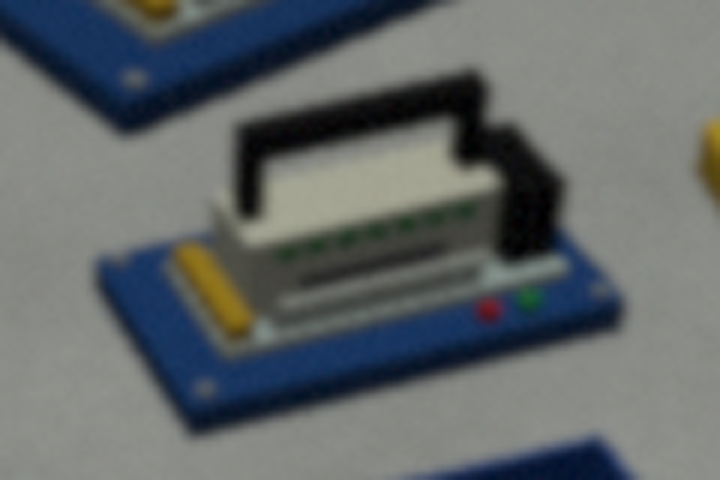

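View pics/s14c.png

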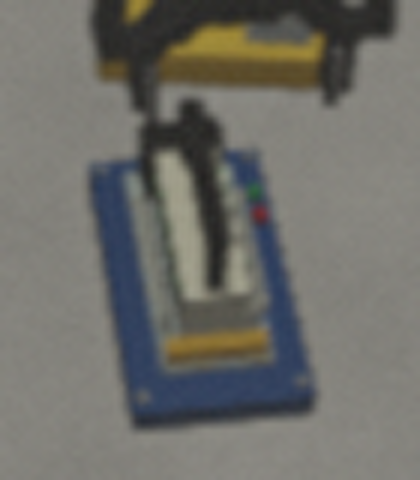

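It looks seated. I'll check flatness against the fixture's own base plane, and the end positions against the sill.

Run:
```python
from h import *
e=np.array([-.1132,.9936]);o=np.array([566.4,249.2])
for n,(a,b,c,d) in dict(w14=(205,0,305,175),e14=(285,165,376,235)).items():
    f=load(n);C=cloud(f)[b:d,a:c].reshape(-1,3)*1000;im=f['image'][b:d,a:c].astype(int).reshape(-1,3);S=im.sum(1);h=C[:,2]
    def fit(k,m):
        Q=C[m];Y=(Q[:,:2]-o)@e;X=(Q[:,:2]-o)@np.array([.9936,.1132])
        k2=np.ones(len(Q),bool)
        for _ in range(4):
            A=np.c_[X,Y,np.ones(len(X))];p=np.linalg.lstsq(A[k2],Q[k2,2],rcond=None)[0];r=Q[:,2]-A@p;k2=abs(r)<1.5
        print(n,k,k2.sum(),'slope x,y,z0',p.round(4),'Y',np.percentile(Y[k2],[0.5,99.5]).round(1),'X',np.percentile(X[k2],[1,99]).round(1))
    fit('top',(S>230)&(h>62)&(h<80)&(im.max(1)-im.min(1)<60))
    fit('blue',(im[:,2]>im[:,0]*1.8)&(im[:,2]>60)&(h>14)&(h<27))
    fit('sill',(im[:,0]>im[:,2]*2.5)&(im[:,0]>90)&(h>33)&(h<39))
crop('e14',330,160,390,215,10,'e14d')
```

```text
w14 top 2210 slope x,y,z0 [-2.30000e-03  1.06000e-02  7.05222e+01] Y [-58.7  58.7] X [-19.4  19.7]
w14 blue 5034 slope x,y,z0 [-2.00000e-04 -1.70000e-03  1.97996e+01] Y [-97.2  95.9] X [-53.1  53.1]
w14 sill 171 slope x,y,z0 [-4.00000e-04  4.00000e-02  3.85988e+01] Y [-70.1 -59.7] X [-28.4  28.9]
e14 top 288 slope x,y,z0 [-1.63000e-02  9.10000e-03  7.02426e+01] Y [-58.2  57.8] X [-17.   22.5]
e14 blue 585 slope x,y,z0 [-2.42000e-02  5.00000e-03  2.06207e+01] Y [-98.1 106.4] X [-206.9   56.6]
e14 sill 46 slope x,y,z0 [1.30000e-02 1.15000e-02 3.58925e+01] Y [-69.6 -58.2] X [-23.7  30.1]
```

View pics/e14d.png

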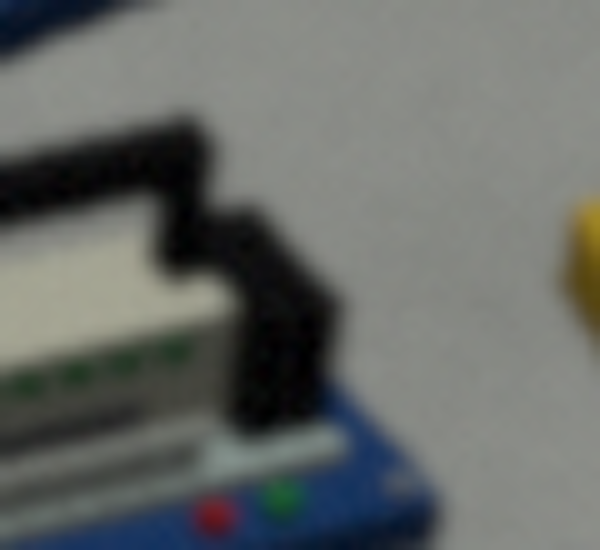

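The cassette's +y (pin) end sits about 1.3 mm high in both views (slope ~0.011, while the base plane is level), probably held up by pin friction. I'll press that end down gently with shut fingertips on the bar near the pin-side leg.

```bash
python3 -c "
from h import *
goal([.5616,.2909,.14],96.5)"
```

```text
t 15.93 tcp [0.576  0.1572 0.2357] psi 96.69 F [-0.5  0.4 -0.7] w 0.0855
inc [0.6718 0.0063 0.4792] [-0.0001 -0.0003  0.001 ] rows 3.9579478868117657 0.02682537753338009
```

Call:
servo_tool:
  increments:
    - [0.1, 0, 0, 0, 0, 0, 1]
    - [0.25, 0, 0, 0, 0, 0, 1]
    - [0.4, 0, 0, 0, 0, 0, 1]
    - [0.55, 0, 0, 0, 0, 0, 1]
    - [0.65, 0, 0, 0, 0, 0, 1]
    - [0.67, 0, 0, 0, 0, 0, 1]
    - [0.67, 0, 0, 0, 0, 0, 1]
    - [0.67, 0, 0, 0, 0, 0, 1]

```text
time_s: 16.6
tool_pos: [0.5611, 0.2887, 0.2353]
tcp_rot: [0.665, 0.747, -0.0, 0.0]
force: [0.3, -0.0, -1.1]
gripper_width: -0.0003
```

```bash
python3 -c "
from h import *
goal([.5616,.2909,.13],96.5)"
```

```text
t 16.6 tcp [0.5611 0.2887 0.2353] psi 96.61 F [ 0.3 -0.  -1.1] w -0.0003
inc [0.0112 0.0039 0.5266] [-0.0002  0.0002  0.0006] rows 2.5262487231327975 0.017349758116042575
```

Call:
servo_tool:
  increments:
    - [0, 0.004, 0.1, 0, 0, 0, 1]
    - [0, 0.004, 0.25, 0, 0, 0, 1]
    - [0, 0.004, 0.4, 0, 0, 0, 1]
    - [0, 0.004, 0.48, 0, 0, 0, 1]
    - [0, 0.004, 0.53, 0, 0, 0, 1]
    - [0, 0.004, 0.55, 0, 0, 0, 1]
    - [0, 0.004, 0.55, 0, 0, 0, 1]
    - [0, 0.004, 0.55, 0, 0, 0, 1]

```text
time_s: 17.27
tool_pos: [0.5631, 0.2887, 0.1268]
tcp_rot: [0.666, 0.746, 0.001, 0.0]
force: [-0.0, -0.8, -0.2]
gripper_width: -0.0003
```

```bash
python3 -c "
from h import *
goal([.5616,.2909,.115],96.5);snap('wrist','w15');goal([.5616,.2909,.115],96.5)"
```

```text
t 17.27 tcp [0.5631 0.2887 0.1268] psi 96.49 F [-0.  -0.8 -0.2] w -0.0003
inc [ 0.0119 -0.0062  0.0589] [ 0.0005 -0.0002 -0.0001] rows 0.28976533850596686 0.012783266284968883
t 17.32 tcp [0.5632 0.289  0.1272] psi 96.51 F [0.3 0.2 1.2] w 0.0002
inc [ 0.0102 -0.007   0.0608] [ 0.0007 -0.0003  0.    ] rows 0.2977277300337852 0.018234069262083014
```

View pics/w15.png

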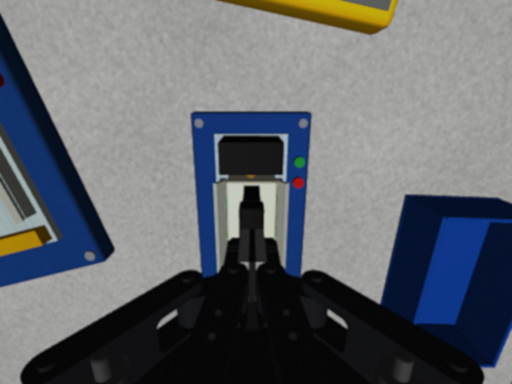

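Call:
servo_tool:
  increments:
    - [0, -0.005, 0.02, 0, 0, 0, 1]
    - [0, -0.005, 0.04, 0, 0, 0, 1]
    - [0, -0.005, 0.05, 0, 0, 0, 1]
    - [0, -0.005, 0.05, 0, 0, 0, 1]
    - [0, -0.005, 0.05, 0, 0, 0, 1]

```text
time_s: 17.73
tool_pos: [0.5612, 0.2886, 0.1157]
tcp_rot: [0.666, 0.746, -0.0, 0.0]
force: [-0.1, -0.5, -0.0]
gripper_width: 0.0001
```

Call:
servo_tool:
  increments:
    - [0, 0, 0.005, 0, 0, 0, 1]
    - [0, 0, 0.005, 0, 0, 0, 1]
    - [0, 0, 0.005, 0, 0, 0, 1]

```text
time_s: 17.98
tool_pos: [0.5614, 0.2886, 0.1152]
tcp_rot: [0.666, 0.746, 0.0, 0.0]
force: [-1.0, -1.1, 5.4]
gripper_width: 0.0
```

Call:
servo_tool:
  increments:
    - [0, 0, 0.005, 0, 0, 0, 1]
    - [0, 0, 0.005, 0, 0, 0, 1]
    - [0, 0, 0.005, 0, 0, 0, 1]

```text
time_s: 18.23
tool_pos: [0.5616, 0.2886, 0.1152]
tcp_rot: [0.666, 0.746, 0.0, 0.001]
force: [-3.2, -2.0, 10.0]
gripper_width: -0.0004
```

Call:
servo_tool:
  increments:
    - [0, 0, 0.004, 0, 0, 0, 1]
    - [0, 0, 0.004, 0, 0, 0, 1]
    - [0, 0, 0.004, 0, 0, 0, 1]

```text
time_s: 18.48
tool_pos: [0.5617, 0.2887, 0.1151]
tcp_rot: [0.666, 0.746, 0.0, 0.001]
force: [-4.0, -3.4, 16.8]
gripper_width: -0.0
```

Call:
servo_tool:
  increments:
    - [0, 0, -0.01, 0, 0, 0, 1]
    - [0, 0, -0.05, 0, 0, 0, 1]
    - [0, 0, -0.15, 0, 0, 0, 1]
    - [-0.1, 0, -0.3, 0, 0, 0, 1]
    - [-0.25, 0, -0.4, 0, 0, 0, 1]
    - [-0.4, 0, -0.5, 0, 0, 0, 1]
    - [-0.55, 0, -0.55, 0, 0, 0, 1]
    - [-0.65, 0, -0.6, 0, 0, 0, 1]

```text
time_s: 19.15
tool_pos: [0.577, 0.156, 0.234]
tcp_rot: [0.667, 0.745, -0.0, 0.001]
force: [0.5, -0.7, 0.3]
gripper_width: -0.0002
```

Call:
servo_tool:
  increments:
    - [0, 0, 0, 0, 0, 0, 1]
    - [0, 0, 0, 0, 0, 0, 1]
    - [0, 0, 0, 0, 0, 0, 1]
    - [0, 0, 0, 0, 0, 0, 1]

```text
time_s: 19.48
tool_pos: [0.5752, 0.161, 0.2325]
tcp_rot: [0.665, 0.747, 0.0, -0.001]
force: [0.4, 0.1, 0.1]
gripper_width: -0.0001
```

```bash
cat > fitx.py <<'E'
from h import *
e=np.array([-.1132,.9936]);o=np.array([566.4,249.2])
def run(n,box):
    a,b,c,d=box
    f=load(n);C=cloud(f)[b:d,a:c].reshape(-1,3)*1000;im=f['image'][b:d,a:c].astype(int).reshape(-1,3);S=im.sum(1);h=C[:,2]
    def fit(k,m):
        Q=C[m];Y=(Q[:,:2]-o)@e;X=(Q[:,:2]-o)@np.array([.9936,.1132])
        k2=np.ones(len(Q),bool)
        for _ in range(4):
            A=np.c_[X,Y,np.ones(len(X))];p=np.linalg.lstsq(A[k2],Q[k2,2],rcond=None)[0];r=Q[:,2]-A@p;k2=abs(r)<1.5
        print(n,k,k2.sum(),'slope x,y,z0',p.round(4),'Y',np.percentile(Y[k2],[0.5,99.5]).round(1),'X',np.percentile(X[k2],[1,99]).round(1))
    fit('top',(S>230)&(h>62)&(h<80)&(im.max(1)-im.min(1)<60))
    fit('bar',(S<110)&(h>110)&(h<122))
    fit('blue',(im[:,2]>im[:,0]*1.8)&(im[:,2]>60)&(h>14)&(h<27))
E
python3 - <<'E'
from fitx import *
goal([.5763,.1563,.2362],96.5)
snap('wrist','w16');snap('scene','e16')
run('w14',(205,0,305,175));run('w16',(205,0,305,175));run('e14',(285,165,376,235));run('e16',(285,165,376,235))
crop('w16',190,0,340,220,3,'w16c');crop('e16',270,160,390,240,6,'e16c')
E
```

```text
t 19.48 tcp [0.5752 0.161  0.2325] psi 96.67 F [0.4 0.1 0.1] w -0.0001
inc [-0.0237  0.0027 -0.0183] [-0.0002 -0.0003  0.0009] rows 0.14431803597660608 0.025080772538957765
w14 top 2210 slope x,y,z0 [-2.30000e-03  1.06000e-02  7.05222e+01] Y [-58.7  58.7] X [-19.4  19.7]
w14 bar 1886 slope x,y,z0 [3.400000e-03 1.220000e-02 1.156036e+02] Y [-55.3  55.2] X [-6.2  7.2]
w14 blue 5034 slope x,y,z0 [-2.00000e-04 -1.70000e-03  1.97996e+01] Y [-97.2  95.9] X [-53.1  53.1]
w16 top 2133 slope x,y,z0 [-9.00000e-04 -2.10000e-03  6.98139e+01] Y [-58.1  59.5] X [-19.4  19.5]
w16 bar 1893 slope x,y,z0 [-6.40000e-03 -2.10000e-03  1.14843e+02] Y [-54.8  56.6] X [-6.  7.]
w16 blue 5121 slope x,y,z0 [-1.1000e-03 -1.6000e-03  1.9797e+01] Y [-97.1  99.4] X [-53.   53.3]
e14 top 288 slope x,y,z0 [-1.63000e-02  9.10000e-03  7.02426e+01] Y [-58.2  57.8] X [-17.   22.5]
e14 bar 80 slope x,y,z0 [-1.091000e-01  1.430000e-02  1.151208e+02] Y [-55.2  51.9] X [-0.3 10.7]
e14 blue 585 slope x,y,z0 [-2.42000e-02  5.00000e-03  2.06207e+01] Y [-98.1 106.4] X [-206.9   56.6]
e16 top 288 slope x,y,z0 [1.77000e-02 4.80000e-03 6.93311e+01] Y [-57.7  59.1] X [-19.2  22. ]
e16 bar 81 slope x,y,z0 [-1.34600e-01 -5.60000e-03  1.14396e+02] Y [-53.8  53.5] X [-0.4 11.2]
e16 blue 553 slope x,y,z0 [-2.38000e-02  8.70000e-03  2.03903e+01] Y [-99.  105.8] X [-207.8   57. ]
```

View pics/w16c.png

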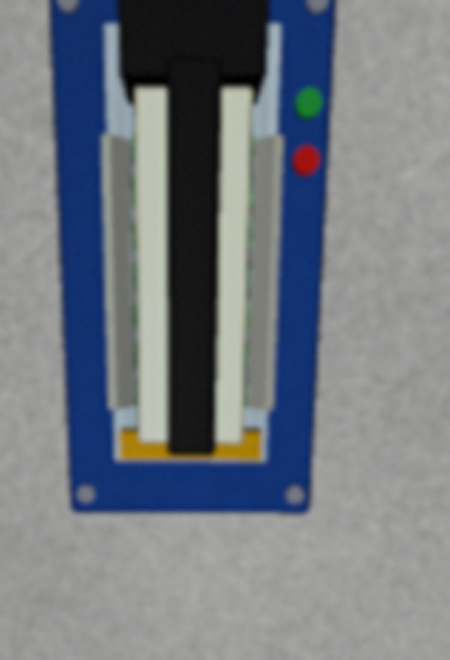

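```bash
python3 -c "
from h import *
print(env.finish_job())"
```

```text
the job is handed in; nothing more can be done
None
```

The cassette is in the smaller blue tester's nest, lying flat between pin and sill, and the job was handed in at about 19.6 s of the 48 s allowed.

- **Unhooking:** I gripped the loop bar between the hooks, lifted the cassette 16 mm, slid it 80 mm along the rack's −x, then raised it and carried it over.
- **Loading:** I pushed it slowly against the pin until I felt the stop block (about 7 N, no further movement). I then backed off roughly 1 mm, lowered it behind the sill, and let go.
- **One correction:** After release, the pin-side end sat about 1.3 mm high, probably held by pin friction. I pressed the bar down with the closed fingers (about 17 N).

**Last checks:**
- **Flatness:** In the wrist camera the housing top is level with the fixture base and 69.8 mm above the table, against 70 expected. The scene camera roughly agrees, but it is coarser.
- **Position:** The sill-side end measures 58 mm from the nest centre. That fits it resting against the sill's inner face (60 mm) within the measuring error.
- **Pin depth:** No reading was available, so "held in" is inferred from where the cassette lies. Before release, the force, pictures and stop contact all agreed.
- **Other objects:** No move came near the bin, pliers or meter, but I did not measure their positions again. The gripper was clear of everything at hand-in.

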